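# Gauge the sleeves and sort them

## Task

First raise the lid of the plywood case on the left until it stands straight upright, not leaning far back. Then take the square aluminium sleeves from the row one at a time, from left to right, and slide each endways onto the stepped gauge pin as far as it will go: one that slides home against the collar fits and goes into the case, one that stops at the step is tight and goes into the steel reject tray at the front right. When all are sorted, lower the case lid to half open, about 45 degrees, and leave it there; do not disturb the tools lying about.

Things in the scene. Friction and masses are not known exactly. Their poses are not given: they have to be found in the camera images.
- sleeve_1_mid (a point): centre of sleeve_1, leftmost of four places in the row on the left (None if absent): bare aluminium sleeve, 34 mm square, 54 mm long, a round bore through its length; lies on a flat side, centre 17 mm above the worktop. x runs along the bore, z up; both ends alike. All look alike outside; the bore is 21 mm (fits) or 14 mm (tight). About 0.12 kg
- sleeve_2_mid (a point): centre of sleeve_2, second of four places in the row on the left (None if absent): bare aluminium sleeve, 34 mm square, 54 mm long, a round bore through its length; lies on a flat side, centre 17 mm above the worktop. x runs along the bore, z up; both ends alike. All look alike outside; the bore is 21 mm (fits) or 14 mm (tight). About 0.12 kg
- sleeve_3_mid (a point): centre of sleeve_3, third of four places in the row on the left (None if absent): bare aluminium sleeve, 34 mm square, 54 mm long, a round bore through its length; lies on a flat side, centre 17 mm above the worktop. x runs along the bore, z up; both ends alike. All look alike outside; the bore is 21 mm (fits) or 14 mm (tight). About 0.12 kg
- sleeve_4_mid (a point): centre of sleeve_4, rightmost of four places in the row on the left (None if absent): bare aluminium sleeve, 34 mm square, 54 mm long, a round bore through its length; lies on a flat side, centre 17 mm above the worktop. x runs along the bore, z up; both ends alike. All look alike outside; the bore is 21 mm (fits) or 14 mm (tight). About 0.12 kg
- pin_collar (a point): fixed gauge on the right: where its level stepped pin meets the 32 mm round collar, on the pin's axis, 80 mm above the worktop. x is the direction in which a sleeve is pushed on (away from the robot), z up. A sleeve that fits ends against the collar (its centre at x = -27 mm). The upright behind is 50 mm wide, 103 mm high; the base plate spans x = -35 to 75 mm, 70 mm wide, 12 mm thick
- pin_step (a point): the step on the same pin, 40 mm before the collar, same axes. Between step and collar the pin is 17 mm in diameter (its first 3 mm tapered from 15 mm); before the step it is a 10 mm nose, 25 mm long to its round tip at x = -25 mm. A tight sleeve stops here: its end at the step, its centre 27 mm before it (67 mm before the collar)
- case_floor (a point): centre of the inner floor of the fixed plywood case on the left, 5 mm above the worktop; x points to the hinge side (away from the robot), y along the hinge. Inside 100 mm (x) by 170 mm (y), walls 5 mm thick and 50 mm high
- case_lid (a joint): angle of the case lid, rad: 0 shut, 1.57 upright, 2.5 fully back. The hinge is stiff: the lid stays where it is left; about 0.5 N m turns it. It starts ajar
- lid_hinge (a point): middle of the lid's hinge line, 55 mm behind the case's middle and 54.5 mm above the worktop. x points away from the lid's tab in the lid's own plane (horizontal, away from the robot, when shut), y along the hinge line; it turns with the lid. The lid is 110 mm by 180 mm, 8 mm thick
- lid_tab (a point): centre of the round steel button at the end of the lid's tab, in the middle of its free edge: a disc 24 mm across and 14 mm thick (across the hinge direction y, to be pinched from either side), on a 10 mm thick bar, 145 mm from the hinge line, 35 mm beyond the lid's edge. It can turn between the fingers while the lid is swung
- reject_tray_in (a point): centre of the inner floor of the fixed, open steel reject tray at the front right, 3 mm above the worktop; x away from the robot, y to the left. Inside 104 mm (x) by 174 mm (y), rim 32 mm above the worktop, walls 3 mm
- sanding_block: black sanding block 110x58x30 mm lying mid-bench, origin at its underside; leave alone
- spanner: steel spanner 161x31x8 mm lying mid-bench, origin at its underside; leave alone
- pliers: blue needle-nose pliers 160x44x14 mm lying left of the case, origin at their underside; leave alone
There are look-alikes about, which are no part of the job. What is shaped like the part that bears sleeve_1_mid but green is not meant.

How it is judged:
By the outcome, as a careful person would: the job done as asked, in the order asked, and still so for the second after the job is handed in, with the robot touching nothing.
Of sleeve_1, sleeve_2, sleeve_3, sleeve_4 only 3 to 4 are there at a start; the rules pass over those that are not, and their reading is None.
At some moment in a run one of sleeve_1, sleeve_2, sleeve_3, sleeve_4 may be knocked a few centimetres aside while the robot is not near it.
Once in a run the grip may slacken for a moment while it holds something.
It also fails if it takes over 210 s, if anything falls off the work surface, if the arm or the gripper's body presses on something with over 40 N, if the wrist force passes 120 N, or if a joint passes its speed limit or range.

## Robot

A 6-joint arm with a two-finger parallel gripper is mounted at the origin on a cart in front of the work surface, level with it; the furniture and walls round the work are solid. World frame = base frame: x ahead of the robot, y to its left, z up, the work surface at z = 0. Lengths are in m, angles in rad, forces in N, time in s.
With the tool pointing down it reaches from about 0.35 to 0.975 m from the base axis. Payload 4.9 kg.
Tool frame: the origin (TCP) lies on the centre line of the jaws, within the pads' length; the fingertips stand 14 mm ahead of it and the grasp point (between the pads) lies 5 mm behind it (manip.nose_length is the distance from the TCP to the fingertips, in m); z points along the fingers, y is the line along which they close (so a half turn about z gives the same grasp; the last joint's range is limited). The gripper opens to 85 mm and grips with 20 to 120 N. Pads are 22 mm wide; open, the fingers measure 114 mm over their backs; the gripper's body (76 mm by 85 mm) begins 54 mm behind the grasp point. The pads swing forward as they close: fully open they stand 13 mm farther back than shut.
Start: joints at [1.063, 0.053, 1.613, -0, 1.476, -0.119], TCP at [0.237, 0.578, 0.245] pointing down, gripper open.
Joint ranges: [-3.01, 3.01], [-1.01, 2.22], [0.06, 2.58], [-1.02, 4.17], [0.09, 2.62], [-3.14, 3.14]. Speed limits (rad/s): [2.57, 2.57, 3.14, 3.14, 3.14, 3.14].

## Interface

Orientations are given as a unit quaternion [w, x, y, z].
In Python, from plant import manip, imaging gives the robot as it stands.
- The arm moves only by the tool play_rows, never from a script. Its argument "commands" is a list of rows, each a list of 6 numbers: the shift along the tool's x, y, z in mm, then the turn, a rotation vector about the tool's x, y, z in degrees. A call has 1 to 5 rows; each row shifts and turns the commanded pose from where the row before left it, along the tool's axes as they then stand; what a row does not reach is not made up. A row lasts 1/12 s, in which the tool goes at most 41.7 mm and 7.16 degrees, less where a joint would pass 70% of its speed; a pose out of reach is approached as far as the arm can. A call is refused whole if a number of a shift passes 41.7 or a number of a turn 7.16, either way. A call with a gripper value outside its range is refused whole. "hand" is the finger opening in mm, from 0 to 85.4, set as the call begins (left out, the last holds). The fingers move at their own pace and stop on an object; the grip force is fixed at half the most. Time passes only in rows, so rows that do not move let the fingers close. It gives the time, the measured TCP pose, the force, the opening and the grip force at its end, in the units of the state.
- manip.state(): the state, without advancing time (a new reading comes with each control period).
- imaging.grab_frame(name): name is "scene" or "side" or "wrist"; returns a dict with "image" (400x640x3 uint8, red, green, blue), "fx", "fy", "cx", "cy" (pixels), "k1" (the pictures are not rectified: a ray, as slopes to the right and down, at radius r is drawn at 1 + k1 r^2 times it, then the intrinsics apply), "R" (3x3) and "t" (3): a world point X has camera coordinates R X + t; the wrist camera has in their place "mount" (4x4, takes a point from camera to tool coordinates, whose origin is the TCP and whose axes are the flange's). Camera axes: x right, y down, z forward; pixel columns grow to the right and rows downward; lengths in m; the calibration is good to about 2 mm. A picture is of the moment at which its call begins: read the wrist's pose just before it. There is no depth.
- manip.job_done(): hands the job in; it is judged then, once.
The state is a dict: "time": time; "joint_pos": joint angles; "joint_vel": joint speeds; "joint_efforts": joint torques, N m; "tool_pos": TCP position; "tool_rot": TCP orientation; "contact_force": force on the tool from outside, world axes, zero at the start; "ft_torque": the same for the moment, N m; "gripper_width": opening from 0.0 (shut) to 1.0 (fully open); "grasp_force": force on a finger pad.
Only numpy, scipy, OpenCV 4.12 (cv2) and the standard library are available. Lean on these libraries where they do the work, as an engineer would, in place of code of your own. Each camera call takes 0.05 s, during which the arm holds its last target. There are 200 camera calls.

## Working session

There is one attempt and no reset: what is moved stays moved. The work goes in short steps, Python scripts to look and compute and a tool call to move; the robot and the scene stay as the last step left them, time stands still between calls to the robot, and variables do not carry over. Pictures are saved under pics/ and viewed, at most 14 in all, crops included, and the job is handed in when it is done.

Besides the shell and the picture viewer there is one more tool, called as name(argument=value, ...) on one line, values as JSON. play_rows: Moves the arm, as the interface text tells. Its arguments: {"type":"object","properties":{"commands":{"type":"array","items":{"type":"array","items":{"type":"number"}}},"hand":{"type":"number"}},"required":["commands"]}

```bash
ls; mkdir -p pics; cat > h.py <<'E'
import numpy as np, cv2
from scipy.spatial.transform import Rotation as Ro
from plant import manip, imaging
def rot(s): 
    q=s['tool_rot']; return Ro.from_quat([q[1],q[2],q[3],q[0]]).as_matrix()
def cam(name):
    s=manip.state(); f=imaging.grab_frame(name)
    if name=='wrist':
        M=np.array(f['mount']); T=np.eye(4); T[:3,:3]=rot(s); T[:3,3]=s['tool_pos']
        W=T@M; f['R']=W[:3,:3].T; f['t']=-W[:3,:3].T@W[:3,3]
    f['R']=np.array(f['R']); f['t']=np.array(f['t'])
    return f
def save(f,fn):
    cv2.imwrite(fn+'.png',f['image'][:,:,::-1]); np.savez(fn+'.npz',**{k:f[k] for k in('image','fx','fy','cx','cy','k1','R','t')})
def load(fn): return dict(np.load(fn+'.npz'))
def ray(f,u,v):
    xd=np.array([(u-f['cx'])/f['fx'],(v-f['cy'])/f['fy']]); x=xd.copy()
    for _ in range(20): x=xd/(1+f['k1']*(x@x))
    d=f['R'].T@np.array([x[0],x[1],1]); return -f['R'].T@f['t'],d
def atz(f,u,v,z):
    c,d=ray(f,u,v); return c+d*(z-c[2])/d[2]
def proj(f,X):
    p=f['R']@np.array(X)+f['t']; x=p[:2]/p[2]; x=x*(1+f['k1']*(x@x)); return np.array([x[0]*f['fx']+f['cx'],x[1]*f['fy']+f['cy']])
E
python3 - <<'E'
from h import *
for n in('scene','side','wrist'):
    f=cam(n); save(f,'pics/a_'+n); print(n,f['fx'],f['k1'],-f['R'].T@f['t'])
    cv2.imwrite('pics/a_'+n+'.png',f['image'][:,:,::-1])
s=manip.state(); print(s); print(rot(s)); print(manip.nose_length)
E
```

```text
pics
scene 374.6362345147269 -0.0004370236601158289 [0.06715256 0.77692239 0.80422009]
side 423.99604208762065 0.012870024850826058 [-0.05240225 -0.87392016  0.81458191]
wrist 346.3579056038393 -0.05300768218951415 [0.16080111 0.60954316 0.37286247]
{'time': 0.15, 'joint_pos': array([ 1.06303571e+00,  5.32311147e-02,  1.61399710e+00, -1.71209735e-05,
        1.47599890e+00, -1.19008660e-01]), 'joint_vel': array([ 0.00128502, -0.00239857, -0.00502041, -0.0009701 ,  0.00082189,
       -0.00061208]), 'joint_efforts': array([ 7.85003704e-04, -3.94240344e+01, -3.70723271e+01, -1.50288329e-04,
        4.70831801e-03,  2.53683999e-05]), 'tool_pos': array([0.23667395, 0.57794547, 0.2443183 ]), 'tool_rot': array([-2.43829661e-04,  1.93153436e-01,  9.81168223e-01, -7.80054899e-04]), 'contact_force': array([-0.2568581 ,  0.08619689, -0.59750563]), 'ft_torque': array([ 0.01388339, -0.03045296,  0.00171725]), 'grasp_force': 0.0, 'gripper_width': 0.9964090660539573}
[[-9.25383381e-01  3.79031647e-01 -7.79816400e-04]
 [ 3.79032408e-01  9.25382283e-01 -1.43653709e-03]
 [ 1.77135263e-04 -1.62492323e-03 -9.99998664e-01]]
0.014
```

View pics/a_scene.png

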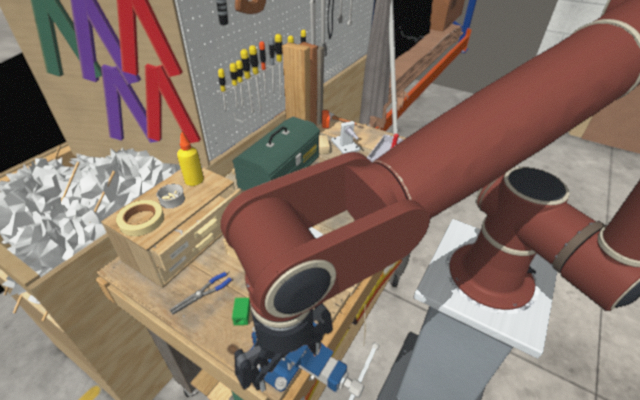

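View pics/a_side.png

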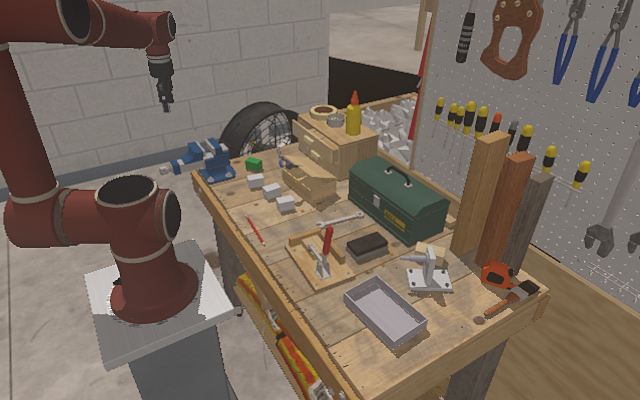

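The side view shows three pale sleeves at (255,181), (271,190) and (285,202), and a green look-alike at (255,162). The case is near (310,185), the gauge near (430,270) and the tray near (385,308). I'll enlarge this area.

```bash
python3 - <<'E'
from h import *
f=load('pics/a_side'); im=f['image'][:,:,::-1]
a=cv2.resize(im[140:230,230:370],None,fx=5.5,fy=5.5,interpolation=cv2.INTER_CUBIC)
b=cv2.resize(im[220:340,330:480],None,fx=5,fy=5,interpolation=cv2.INTER_CUBIC)
cv2.imwrite('pics/c1.png',a);cv2.imwrite('pics/c2.png',b)
for p in [(255,181),(271,190),(285,202),(255,162)]: print(p,atz(f,*p,0.03))
E
```

```text
(255, 181) [0.4203012  0.30968013 0.03      ]
(271, 190) [0.44285562 0.22990943 0.03      ]
(285, 202) [0.45042896 0.14293148 0.03      ]
(255, 162) [0.47605631 0.43278581 0.03      ]
```

View pics/c1.png

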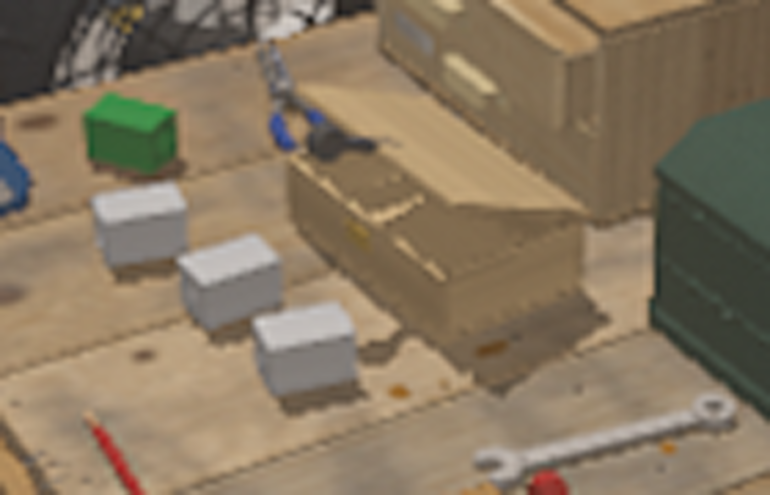

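View pics/c2.png

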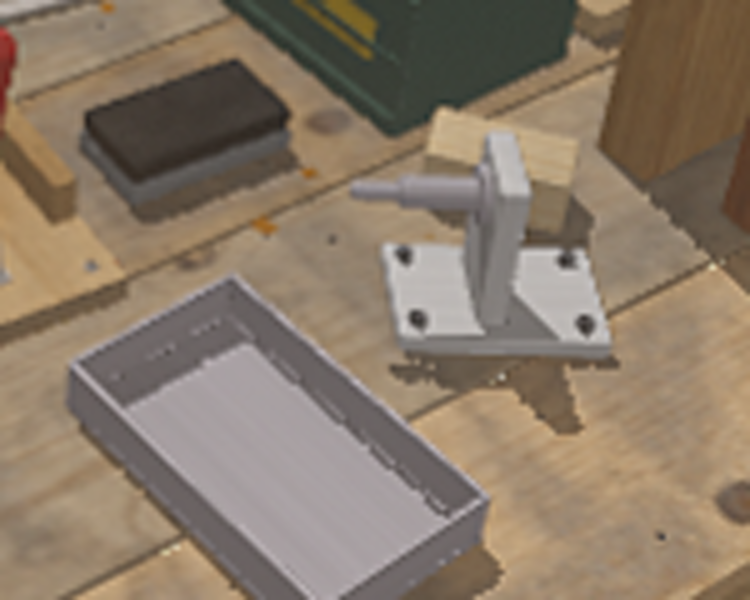

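```bash
cat >> h.py <<'E'
def plan(dst,tx=None):
    "shift in tool axes (mm) to dst; yaw (deg about tool z) to bring tool x to world dir angle tx (deg)"
    s=manip.state(); R=rot(s); d=R.T@(np.array(dst)-s['tool_pos'])*1000
    a=np.degrees(np.arctan2(R[1,0],R[0,0])); print('tcp',s['tool_pos'].round(4),'yaw',a.round(2),'shift',d.round(1),'tz',R[:,2].round(3), 't',round(s['time'],2))
    if tx is not None: print('turn z', -((tx-a+180)%360-180))
E
python3 - <<'E'
from h import *
f=load('pics/a_side')
for n,p in dict(FL=(282.7,170.5),FR=(310.9,190.9),BR=(336.4,180.4)).items(): print(n,atz(f,*p,0.055))
for n,p in dict(tabbtn=(291,165.5)).items(): print(n,[atz(f,*p,z).round(3) for z in (.08,.12,.16)])
L=lambda x,y:(330+x/5,220+y/5)
for n,p,z in [('tip',(352,187),.08),('collar',(480,190),.08),('trayL',(70,368),.032),('trayB',(235,277),.032),('trayR',(488,497),.032),('b1',(382,245),.012),('b2',(590,248),.012),('b3',(610,345),.012),('b4',(402,345),.012)]: print(n,atz(f,*L(*p),z).round(4))
f=load('pics/a_scene')
s=manip.state();print(np.array(imaging.grab_frame('wrist')['mount']).round(3))
plan((.40,.25,.40),180)
E
```

```text
FL [0.51774272 0.28685299 0.055     ]
FR [0.53668851 0.12405744 0.055     ]
BR [0.64443352 0.1361906  0.055     ]
tabbtn [array([0.539, 0.264, 0.08 ]), array([0.507, 0.202, 0.12 ]), array([0.475, 0.14 , 0.16 ])]
tip [ 0.557  -0.2933  0.08  ]
collar [ 0.6122 -0.3287  0.08  ]
trayL [ 0.39   -0.2854  0.032 ]
trayB [ 0.4991 -0.2773  0.032 ]
trayR [ 0.5115 -0.4513  0.032 ]
b1 [ 0.5969 -0.2837  0.012 ]
b2 [ 0.6927 -0.3435  0.012 ]
b3 [ 0.649  -0.4002  0.012 ]
b4 [ 0.5567 -0.3451  0.012 ]
[[ 0.    -0.947 -0.321  0.082]
 [ 1.     0.    -0.001  0.   ]
 [ 0.001 -0.321  0.947 -0.129]
 [ 0.     0.     0.     1.   ]]
tcp [0.2367 0.578  0.2445] yaw 157.72 shift [-275.4 -241.9 -155.2] tz [-0.001 -0.001 -1.   ] t 0.2
turn z -22.275223488629564
```

play_rows(commands=[[0,0,-35,0,0,0],[-20,-15,-40,0,0,0],[-30,-25,-40,0,0,0],[-30,-25,-28,0,0,0],[-30,-27,-12,0,0,0]])

```text
time: 0.62
tool_pos: [0.2956, 0.4679, 0.3859]
tool_rot: [0.001, 0.192, 0.981, 0.003]
contact_force: [0.9, -0.3, 0.2]
gripper_width: 1.001
grasp_force: 0.0
```

play_rows(commands=[[-30,-25,0,0,0,0],[-30,-25,0,0,0,0],[-30,-25,0,0,0,0],[-30,-25,0,0,0,0],[-30,-25,0,0,0,0]])

```text
time: 1.03
tool_pos: [0.3868, 0.2935, 0.3816]
tool_rot: [0.0, 0.193, 0.981, 0.0]
contact_force: [0.7, 0.9, 0.4]
gripper_width: 0.998
grasp_force: 0.0
```

play_rows(commands=[[-15,-25,0,0,0,-5.6],[0,0,0,0,0,-5.6],[0,0,0,0,0,-5.6],[0,0,0,0,0,-5.6],[0,0,0,0,0,0]])

```text
time: 1.45
tool_pos: [0.3909, 0.266, 0.3815]
tool_rot: [-0.0, -0.001, 1.0, -0.0]
contact_force: [-1.3, -0.3, 0.5]
gripper_width: 1.001
grasp_force: 0.0
```

```bash
python3 - <<'E'
from h import *
f=cam('wrist'); save(f,'pics/b_wrist'); g=cam('scene'); save(g,'pics/b_scene'); plan((.40,.25,.40),180)
a=cv2.resize(f['image'],None,fx=1.25,fy=1.25)[:,:,::-1]; cv2.imwrite('pics/b.png',a)
E
```

```text
tcp [0.3908 0.2664 0.3815] yaw 179.98 shift [ -9.2 -16.4 -18.5] tz [-0. -0. -1.] t 1.55
turn z -0.017967768248212224
```

View pics/b.png

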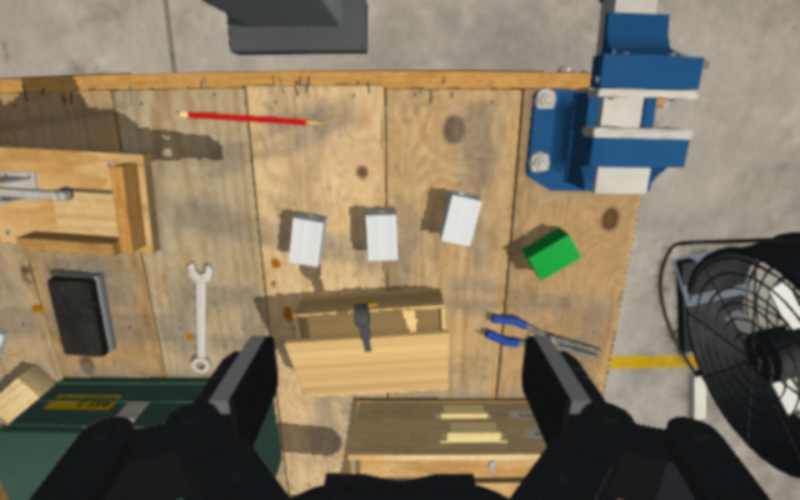

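Robot-left is to the right in this view. The sleeves are sleeve_1 at (462,219), sleeve_2 at (382,234) and sleeve_3 at (307,239). The green decoy is at (551,253). The lid tab button is near (362,312), with its bar running to (367,348), and the lid's free edge is at row ~338. Candidates to confuse with the sleeves are the green block (551,253) and the wood block (22,392). The three bare, pale pieces are the ones to take.

```bash
cat >> h.py <<'E'
def sleeves(f,zt=0.034,show=None,roi=None):
    im=f['image'].astype(int); mx=im.max(2); mn=im.min(2)
    m=((mx>150)&(mx-mn<35)).astype(np.uint8)*255
    m=cv2.morphologyEx(m,cv2.MORPH_OPEN,np.ones((3,3)))
    out=[]
    for c in cv2.findContours(m,cv2.RETR_EXTERNAL,cv2.CHAIN_APPROX_NONE)[0]:
        if cv2.contourArea(c)<200: continue
        P=np.array([atz(f,u,v,zt)[:2] for u,v in c[:,0]],np.float32)
        (cx,cy),(w,h),a=cv2.minAreaRect(P*1000)
        if max(w,h)>75 or min(w,h)<25: continue
        if w<h: a+=90
        out.append((c[:,0].mean(0).round(),np.round([cx,cy],1),np.round(sorted((w,h)),1),round((a+90)%180-90,1)))
    return out
E
python3 - <<'E'
from h import *
f=load('pics/b_wrist')
for o in sleeves(f): print(*o)
im=f['image'][:,:,::-1]
cv2.imwrite('pics/b1.png',cv2.resize(im[145:325,210:400],None,fx=3.2,fy=3.2,interpolation=cv2.INTER_CUBIC))
E
```

```text
[245. 193.] [458.7 159. ] [39.8 56. ] -10.1
[305. 190.] [452.4 245.6] [36.1 55.5] 2.0
[369. 176.] [431.2 335.9] [35.4 55.9] -11.1
```

View pics/b1.png

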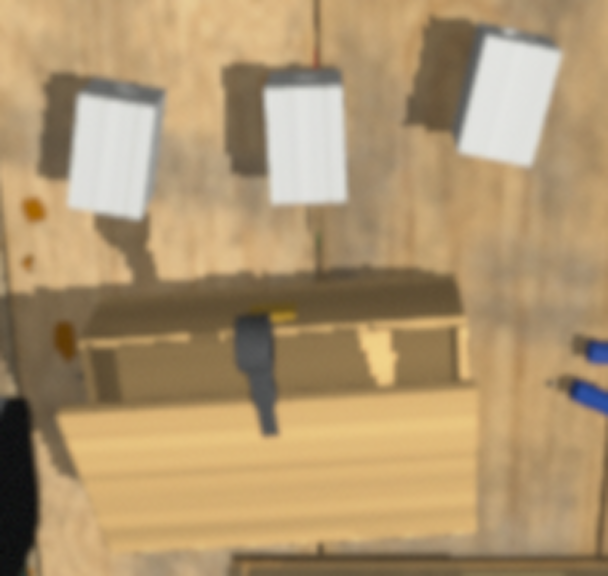

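```bash
cat > fit.py <<'E'
from h import *
from scipy.optimize import least_squares
f=load('pics/b_wrist')
C=lambda x,y:np.array([210+x/3.2,145+y/3.2])
h=0.004
obs=[('L',(-.11,-.09,h),C(60,410)),('L',(-.11,.09,h),C(475,383)),('L',(0,-.09,h),C(112,550)),('L',(0,.09,h),C(475,535)),('L',(-.145,0,.006),C(254,335)),
('C',(-.055,.09,.0535),C(468,317)),('C',(-.055,-.09,.0535),C(82,340))]
def world(p,kind,X):
    x,y,a,th=p; c,s=np.cos(a),np.sin(a)
    if kind=='L':
        u=X[0]*np.cos(th)+X[2]*np.sin(th)+.055; w=-X[0]*np.sin(th)+X[2]*np.cos(th)+.0545; q=np.array([u,X[1],w])
    else: q=np.array(X)
    return np.array([x+c*q[0]-s*q[1],y+s*q[0]+c*q[1],q[2]])
r=least_squares(lambda p:np.concatenate([proj(f,world(p,k,X))-o for k,X,o in obs]),[.58,.2,0,.5])
print(r.x, np.degrees(r.x[2:])); print(r.fun.reshape(-1,2).round(1))
print('btn',world(r.x,'L',(-.145,0,0)),'floor',world(r.x,'C',(0,0,.005)))
np.save('case.npy',r.x)
E
python3 fit.py
```

```text
[0.59068381 0.23424982 0.07160909 0.34714348] [ 4.10289857 19.88985639]
[[-1.  -1.5]
 [ 1.4 -0.8]
 [-0.8  0.4]
 [ 0.7 -1.2]
 [ 0.8  1.5]
 [ 0.3  0.8]
 [-1.6  1. ]]
btn [0.50954179 0.22842936 0.1038309 ] floor [0.59068381 0.23424982 0.005     ]
```

```bash
python3 - <<'E'
from h import *
plan((.5095,.2284,.18),184.1)
E
```

```text
tcp [0.3908 0.2664 0.3815] yaw 179.98 shift [-118.7  -37.9  201.4] tz [-0. -0. -1.] t 1.55
turn z -4.1179677682482065
```

play_rows(commands=[[-30,-10,20,0,0,0],[-30,-10,30,0,0,0],[-30,-10,35,0,0,0],[-28.7,-7.9,35,0,0,0],[0,0,35,0,0,0]], hand=60)

```text
time: 1.97
tool_pos: [0.5057, 0.2299, 0.2344]
tool_rot: [0.002, 0.001, 1.0, -0.0]
contact_force: [-0.5, -0.3, -0.2]
gripper_width: 0.7
grasp_force: 0.0
```

play_rows(commands=[[0,0,30,0,0,0],[0,0,16.4,0,0,0],[0,0,0,0,0,-4.1],[0,0,0,0,0,0],[0,0,0,0,0,0]])

```text
time: 2.38
tool_pos: [0.5022, 0.2314, 0.1889]
tool_rot: [0.0, -0.036, 0.999, 0.0]
contact_force: [0.3, 0.4, 0.0]
gripper_width: 0.706
grasp_force: 0.0
```

```bash
python3 - <<'E'
from h import *
f=cam('wrist'); save(f,'pics/d_wrist'); plan((.5095,.2284,.18),184.1)
cv2.imwrite('pics/d.png',cv2.resize(f['image'],None,fx=1.25,fy=1.25)[:,:,::-1])
for z in (.1,.104,.108):print(proj(f,(.5095,.2284,z))*1.25)
E
```

```text
tcp [0.5026 0.2314 0.1897] yaw -175.9 shift [-6.6 -3.5  9.7] tz [ 0.001  0.    -1.   ] t 2.43
turn z 0.0028036425343316296
[392.9432832 279.2165582]
[392.82954574 282.06187997]
[392.71205725 285.00167918]
```

View pics/d.png

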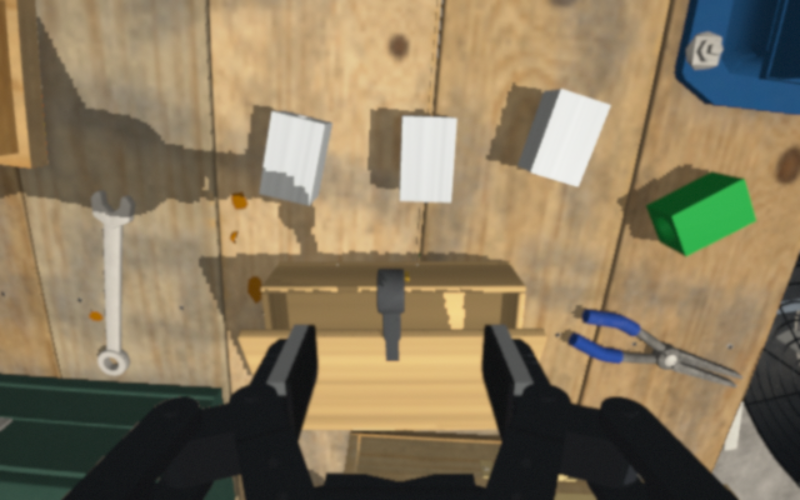

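```bash
cat >> fit.py <<'E'
print('---joint')
g=load('pics/d_wrist'); D=lambda x,y:np.array([x,y])/1.25
obs=[(f,)+o for o in obs if o[1][0]!=-.145]+[(f,'L',(-.145,0,0),C(256,342)),(g,'L',(-.11,-.09,h),D(240,332)),(g,'L',(-.11,.09,h),D(546,331)),(g,'L',(-.145,0,0),D(391,291)),
(g,'C',(-.055,.09,.0535),D(525,287)),(g,'C',(-.055,-.09,.0535),D(264,288))]
r=least_squares(lambda p:np.concatenate([proj(c,world(p,k,X))-o for c,k,X,o in obs]),[.58,.2,0,.5])
print(r.x, np.degrees(r.x[2:])); print(r.fun.reshape(-1,2).round(1).tolist())
print('btn',world(r.x,'L',(-.145,0,0)),'floor',world(r.x,'C',(0,0,.005)))
b=world(r.x,'L',(-.145,0,0)); print(proj(g,b)*1.25)
np.save('case.npy',r.x)
for o in sleeves(g): print(*o)
plan(b-[0,0,.005])
E
python3 fit.py
```

```text
[0.59068381 0.23424982 0.07160909 0.34714348] [ 4.10289857 19.88985639]
[[-1.  -1.5]
 [ 1.4 -0.8]
 [-0.8  0.4]
 [ 0.7 -1.2]
 [ 0.8  1.5]
 [ 0.3  0.8]
 [-1.6  1. ]]
btn [0.50954179 0.22842936 0.1038309 ] floor [0.59068381 0.23424982 0.005     ]
---joint
[0.59051078 0.23417386 0.07528292 0.37110207] [ 4.31339371 21.26258259]
[[-1.5, 0.2], [1.4, 0.4], [-0.7, 0.5], [0.8, -1.5], [0.1, 0.5], [-1.7, 1.2], [0.0, -2.2], [-2.1, 2.1], [2.4, 2.2], [0.9, -3.8], [3.2, 1.3], [-3.9, 1.2]]
btn [0.51060815 0.22814717 0.10708319] floor [0.59051078 0.23417386 0.005     ]
[392.12189464 286.22061975]
[342. 127.] [452.  245.7] [35.3 55.3] 2.0
[238. 122.] [456.3 160. ] [39.7 54.7] -9.9
[456. 110.] [431.6 335.7] [34.9 54.9] -11.3
tcp [0.5026 0.2314 0.1897] yaw -175.9 shift [-7.6 -3.9 87.6] tz [ 0.001  0.    -1.   ] t 2.43
```

play_rows(commands=[[-9,-4,30,0,0,0],[0,0,30,0,0,0],[0,0,20,0,0,0],[0,0,8,0,0,0],[0,0,0,0,0,0]])

```text
time: 2.85
tool_pos: [0.5104, 0.2275, 0.0993]
tool_rot: [-0.002, -0.036, 0.999, -0.0]
contact_force: [0.3, 0.0, 0.3]
gripper_width: 0.704
grasp_force: 0.0
```

```bash
python3 - <<'E'
from h import *
plan((.512,.2283,.103),184.2)
E
```

```text
tcp [0.5104 0.2275 0.0993] yaw -175.83 shift [-1.7  0.6 -3.7] tz [-0.003 -0.001 -1.   ] t 2.85
turn z -0.030249876513607887
```

play_rows(commands=[[-2,0.6,-3,0,0,0],[0,0,0,0,0,0],[0,0,0,0,0,0],[0,0,0,0,0,0],[0,0,0,0,0,0]], hand=0)

```text
time: 3.27
tool_pos: [0.5146, 0.2277, 0.1058]
tool_rot: [0.002, -0.037, 0.999, -0.001]
contact_force: [0.0, -4.7, 2.9]
gripper_width: 0.148
grasp_force: 61.6
```

play_rows(commands=[[0,0,0,0,0,0],[0,0,0,0,0,0],[0,0,0,0,0,0],[0,0,0,0,0,0],[0,0,0,0,0,0]])

```text
time: 3.68
tool_pos: [0.5146, 0.2277, 0.1057]
tool_rot: [0.001, -0.037, 0.999, -0.001]
contact_force: [-0.4, -5.3, 3.8]
gripper_width: 0.154
grasp_force: 61.7
```

```bash
cat > arc.py <<'E'
from h import *
import sys
p=np.load('case.npy'); a=p[2]; hx=np.array([p[0]+.055*np.cos(a),p[1]+.055*np.sin(a)])
s=manip.state(); t=np.array(s['tool_pos']); R=rot(s)
g=t-R[:,2]*.005
u=np.array([np.cos(a),np.sin(a)])
dx=(g[:2]-hx)@u; dz=g[2]-.0545
print('tcp',t,'grasp dx,dz',dx,dz,'r',np.hypot(dx,dz),'th',np.degrees(np.arctan2(dz,-dx)), 'F',s['contact_force'],'w',s['gripper_width']*85.4,s['grasp_force'],'t',s['time'])
if len(sys.argv)>1:
    r=np.hypot(dx,dz); th0=np.arctan2(dz,-dx)
    for th in np.linspace(th0,np.radians(float(sys.argv[1])),int(sys.argv[2])+1):
        G=np.array([*(hx+u*-r*np.cos(th)),.0545+r*np.sin(th)]); d=R.T@(G-g)*1000; print(np.degrees(th).round(1),d.round(1))
E
python3 arc.py 90 15
```

```text
tcp [0.51461522 0.22769911 0.10570615] grasp dx,dz -0.1311818066590928 0.05620612426327438 r 0.14271578330038429 th 23.193184553193213 F [-0.37667077 -5.25832295  3.81946221] w 13.117716029093081 61.656414270401 t 3.6833
23.2 [ 0.   0.7 -0. ]
27.6 [ -4.8   0.7 -10. ]
32.1 [-10.3   0.7 -19.6]
36.6 [-16.6   0.7 -28.7]
41.0 [-23.6   0.7 -37.4]
45.5 [-31.2   0.7 -45.4]
49.9 [-39.4   0.7 -52.9]
54.4 [-48.2   0.7 -59.7]
58.8 [-57.5   0.7 -65.7]
63.3 [-67.2   0.7 -71.1]
67.7 [-77.3   0.7 -75.6]
72.2 [-87.7   0.7 -79.4]
76.6 [-98.4   0.7 -82.4]
81.1 [-109.3    0.7  -84.5]
85.5 [-120.3    0.8  -85.7]
90.0 [-131.4    0.8  -86.1]
```

play_rows(commands=[[-4.8,0,-10,0,0,0],[-5.5,0,-9.6,0,0,0],[-6.3,0,-9.1,0,0,0],[-7,0,-8.7,0,0,0],[-7.6,0,-8,0,0,0]])

```text
time: 4.1
tool_pos: [0.5432, 0.2299, 0.148]
tool_rot: [-0.003, -0.037, 0.999, -0.001]
contact_force: [0.7, -4.9, -10.0]
gripper_width: 0.151
grasp_force: 58.4
```

play_rows(commands=[[-8.2,0,-7.5,0,0,0],[-8.8,0,-6.8,0,0,0],[-9.3,0,-6,0,0,0],[0,0,0,0,0,0],[0,0,0,0,0,0]])

```text
time: 4.52
tool_pos: [0.572, 0.232, 0.1703]
tool_rot: [0.0, -0.037, 0.999, -0.001]
contact_force: [2.3, -5.7, -6.8]
gripper_width: 0.153
grasp_force: 60.5
```

```bash
python3 arc.py 90 7
```

```text
tcp [0.57201862 0.23203211 0.17030727] grasp dx,dz -0.0736050207559844 0.12080726115301732 r 0.14146410649978397 th 58.647031932583715 F [ 2.33258147 -5.72883854 -6.754209  ] w 13.076352123140188 60.48318386077881 t 4.5167
58.6 [ 0.   0.7 -0. ]
63.1 [-9.7  0.7 -5.4]
67.6 [-19.7   0.8 -10. ]
72.1 [-30.1   0.8 -13.8]
76.6 [-40.7   0.8 -16.8]
81.0 [-51.6   0.8 -18.9]
85.5 [-62.6   0.8 -20.2]
90.0 [-73.6   0.9 -20.6]
```

play_rows(commands=[[-9.7,0,-5.4,0,0,0],[-10,0,-4.6,0,0,0],[-10.4,0,-3.8,0,0,0],[-10.6,0,-3,0,0,0],[-10.9,0,-2.1,0,0,0]])

```text
time: 4.93
tool_pos: [0.6213, 0.2357, 0.1883]
tool_rot: [-0.003, -0.037, 0.999, -0.001]
contact_force: [-5.6, -5.8, -4.5]
gripper_width: 0.148
grasp_force: 58.8
```

play_rows(commands=[[-11,0,-1.3,0,0,0],[-11,0,-0.4,0,0,0],[-3,0,0,0,0,0],[0,0,0,0,0,0],[0,0,0,0,0,0]])

```text
time: 5.35
tool_pos: [0.6475, 0.2377, 0.1905]
tool_rot: [-0.001, -0.037, 0.999, -0.001]
contact_force: [-1.0, -4.7, -5.4]
gripper_width: 0.146
grasp_force: 58.4
```

```bash
python3 arc.py
```

```text
tcp [0.64745616 0.23773676 0.19050195] grasp dx,dz 0.002060504596465138 0.14100193411797463 r 0.14101698870775006 th 90.83722124190386 F [-0.98320619 -4.71084685 -5.39063833] w 12.505783671218023 58.43989133834839 t 5.35
```

play_rows(commands=[[0,0,0,0,0,0],[0,0,0,0,0,0],[0,0,0,0,0,0],[0,0,-25,0,0,0],[0,0,-40,0,0,0]], hand=60)

```text
time: 5.77
tool_pos: [0.645, 0.2384, 0.251]
tool_rot: [-0.004, -0.037, 0.999, -0.0]
contact_force: [0.7, 0.3, -0.2]
gripper_width: 0.702
grasp_force: 0.0
```

play_rows(commands=[[20,5,-20,0,0,0],[35,15,0,0,0,7],[35,20,0,0,0,7],[35,20,0,0,0,1],[35,20,0,0,0,0]])

```text
time: 6.18
tool_pos: [0.4942, 0.329, 0.2775]
tool_rot: [0.002, 0.095, 0.996, 0.002]
contact_force: [0.9, -0.4, 0.0]
gripper_width: 0.709
grasp_force: 0.0
```

```bash
python3 - <<'E'
from h import *
f=cam('wrist'); save(f,'pics/e_wrist'); plan((.4314,.3358,.2),169)
f=cam('side'); save(f,'pics/e_side')
E
```

```text
tcp [0.4892 0.3337 0.2775] yaw 169.53 shift [57.1 -8.9 77.6] tz [-0.001  0.006 -1.   ] t 6.23
turn z 0.5258939966307992
```

play_rows(commands=[[25,-5,20,0,0,0.5],[20,-4,30,0,0,0],[12,0,35,0,0,0],[0,0,30,0,0,0],[0,0,0,0,0,0]], hand=70)

```text
time: 6.7
tool_pos: [0.4339, 0.3283, 0.1542]
tool_rot: [-0.004, 0.098, 0.995, -0.003]
contact_force: [-1.1, -1.4, -1.0]
gripper_width: 0.822
grasp_force: 0.0
```

```bash
python3 - <<'E'
from h import *
f=cam('wrist'); save(f,'pics/g_wrist'); plan((.4314,.3358,.018),169)
for o in sleeves(f): print(*o)
e=load('pics/e_side'); 
im=np.hstack([cv2.resize(e['image'][120:240,230:390],(533,400),interpolation=cv2.INTER_CUBIC)[:,:267],cv2.resize(f['image'],None,fx=.83,fy=.83)[:332].copy() if 0 else cv2.resize(f['image'],(533,400))])
cv2.imwrite('pics/g.png',im[:,:,::-1])
E
```

```text
tcp [0.4359 0.3291 0.1577] yaw 168.74 shift [  5.1   6.2 139.7] tz [-0.005 -0.002 -1.   ] t 6.75
turn z -0.26061648929487546
[137. 264.] [456.1 166.7] [53.1 60.9] -8.7
[230. 245.] [458.3 250.6] [42.9 45.5] -86.4
[330. 193.] [431.3 336.1] [34.5 54.1] -11.9
[23. 25.] [267.2 152.2] [32.2 48.6] 88.7
```

View pics/g.png

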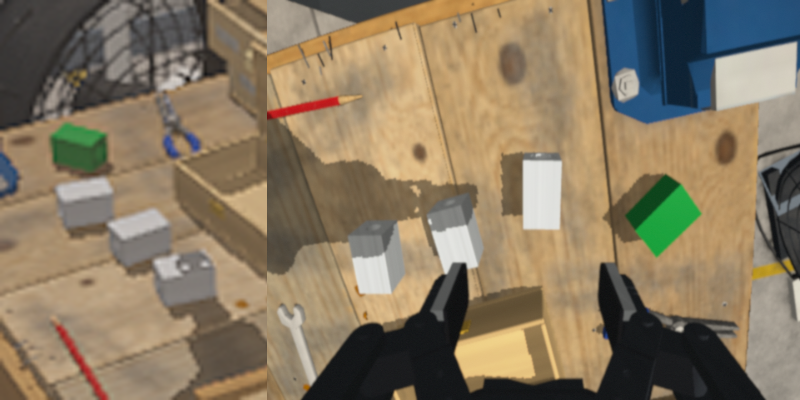

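The view shows sleeve_1 squarely below at (541,190), with the lid up and the case open.

play_rows(commands=[[5,6,20,0,0,0],[0,0,30,0,0,0],[0,0,30,0,0,0],[0,0,30,0,0,0],[0,0,18,0,0,0]])

```text
time: 7.17
tool_pos: [0.4355, 0.3373, 0.0327]
tool_rot: [0.001, 0.099, 0.995, 0.001]
contact_force: [0.4, 0.9, 0.0]
gripper_width: 0.819
grasp_force: 0.0
```

play_rows(commands=[[0,0,6,0,0,0],[0,0,0,0,0,0],[0,0,0,0,0,0],[0,0,0,0,0,0],[0,0,0,0,0,0]])

```text
time: 7.58
tool_pos: [0.4355, 0.3377, 0.0288]
tool_rot: [0.002, 0.098, 0.995, 0.001]
contact_force: [1.7, -1.0, -0.7]
gripper_width: 0.82
grasp_force: 0.0
```

```bash
python3 - <<'E'
from h import *
plan((.4313,.336,.018),168.3)
E
```

```text
tcp [0.4355 0.3377 0.0288] yaw 168.72 shift [ 3.9 -2.6 10.8] tz [ 0.004  0.002 -1.   ] t 7.58
turn z 0.4173395324047249
```

play_rows(commands=[[3.9,-2.6,6,0,0,0],[0,0,4.8,0,0,0.4],[0,0,0,0,0,0],[0,0,0,0,0,0],[0,0,0,0,0,0]])

```text
time: 8.0
tool_pos: [0.4292, 0.3349, 0.0152]
tool_rot: [-0.0, 0.102, 0.995, -0.0]
contact_force: [-0.7, -0.3, 0.5]
gripper_width: 0.821
grasp_force: 0.0
```

play_rows(commands=[[0,0,0,0,0,0],[0,0,0,0,0,0],[0,0,0,0,0,0],[0,0,0,0,0,0],[0,0,0,0,0,0]], hand=0)

```text
time: 8.42
tool_pos: [0.4298, 0.3352, 0.0158]
tool_rot: [0.0, 0.102, 0.995, 0.0]
contact_force: [1.1, 0.6, 1.1]
gripper_width: 0.389
grasp_force: 60.2
```

play_rows(commands=[[0,0,0,0,0,0],[0,0,0,0,0,0],[0,0,0,0,0,0],[0,0,0,0,0,0],[0,0,0,0,0,0]])

```text
time: 8.83
tool_pos: [0.4298, 0.3352, 0.0158]
tool_rot: [0.0, 0.102, 0.995, 0.0]
contact_force: [-0.2, 0.2, 3.3]
gripper_width: 0.39
grasp_force: 60.2
```

play_rows(commands=[[0,0,-20,0,0,0],[0,0,-40,0,0,0],[0,0,-40,0,0,6.8],[0,0,-40,0,0,6.8],[0,0,-40,0,0,6.8]])

```text
time: 9.25
tool_pos: [0.4282, 0.3343, 0.1957]
tool_rot: [-0.001, 0.279, 0.96, -0.001]
contact_force: [0.5, 0.2, -1.5]
gripper_width: 0.387
grasp_force: 59.9
```

play_rows(commands=[[0,0,-40,0,0,0],[0,0,-20,0,0,0],[0,0,0,0,0,0],[0,0,0,0,0,0],[0,0,0,0,0,0]])

```text
time: 9.67
tool_pos: [0.4283, 0.3343, 0.2526]
tool_rot: [-0.002, 0.276, 0.961, -0.002]
contact_force: [-0.6, -0.6, -2.4]
gripper_width: 0.394
grasp_force: 60.0
```

```bash
python3 - <<'E'
from h import *
plan((.43,-.214,.25),148)
f=cam('wrist');save(f,'pics/h_wrist')
for o in sleeves(f): print(*o)
E
```

```text
tcp [0.4283 0.3343 0.2526] yaw 147.92 shift [-292.7 -463.6    3.8] tz [-0.004 -0.002 -1.   ] t 9.67
turn z -0.07989977056314501
[208. 267.] [459.1 164.9] [52.4 54.4] -9.5
[102. 120.] [265.1 178.3] [29.6 42.4] 89.6
[445.  29.] [376.9 503. ] [32.2 63.9] -89.8
[16. 27.] [148.9 158.2] [45.1 67. ] 86.3
```

play_rows(commands=[[-10,-16,0,0,0,0],[-19.5,-30.9,0,0,0,0],[-19.5,-30.9,0,0,0,0],[-19.5,-30.9,0,0,0,0],[-19.5,-30.9,0,0,0,0]])

```text
time: 10.13
tool_pos: [0.4282, 0.1683, 0.2522]
tool_rot: [-0.002, 0.276, 0.961, -0.001]
contact_force: [1.5, -0.5, -2.1]
gripper_width: 0.392
grasp_force: 60.1
```

play_rows(commands=[[-19.5,-30.9,0,0,0,0],[-19.5,-30.9,0,0,0,0],[-19.5,-30.9,0,0,0,0],[-19.5,-30.9,0,0,0,0],[-19.5,-30.9,0,0,0,0]])

```text
time: 10.55
tool_pos: [0.4288, -0.0142, 0.2525]
tool_rot: [-0.002, 0.276, 0.961, -0.0]
contact_force: [0.7, 0.6, -1.5]
gripper_width: 0.394
grasp_force: 41.4
```

play_rows(commands=[[-19.5,-30.9,0,0,0,0],[-19.5,-30.9,0,0,0,0],[-19.5,-30.9,0,0,0,0],[-19.5,-30.9,0,0,0,0],[-10,-16,0,0,0,0]])

```text
time: 10.97
tool_pos: [0.4292, -0.1805, 0.2524]
tool_rot: [-0.002, 0.278, 0.961, 0.0]
contact_force: [-0.3, -0.2, -1.1]
gripper_width: 0.388
grasp_force: 64.5
```

play_rows(commands=[[0,0,0,0,0,0],[0,0,0,0,0,0],[0,0,0,0,0,0]])

```text
time: 11.22
tool_pos: [0.4301, -0.1769, 0.2534]
tool_rot: [-0.002, 0.276, 0.961, 0.001]
contact_force: [-0.5, 0.2, -0.9]
gripper_width: 0.394
grasp_force: 64.5
```

```bash
python3 - <<'E'
from h import *
plan((.43,-.214,.25),148)
f=cam('wrist');save(f,'pics/i_wrist')
cv2.imwrite('pics/i.png',cv2.resize(f['image'],None,fx=1.25,fy=1.25,interpolation=cv2.INTER_CUBIC)[:,:,::-1])
E
```

```text
tcp [ 0.4301 -0.1769  0.2534] yaw 147.93 shift [-19.6 -31.5   3.3] tz [-0.003  0.002 -1.   ] t 11.22
turn z -0.06808889582094935
```

View pics/i.png

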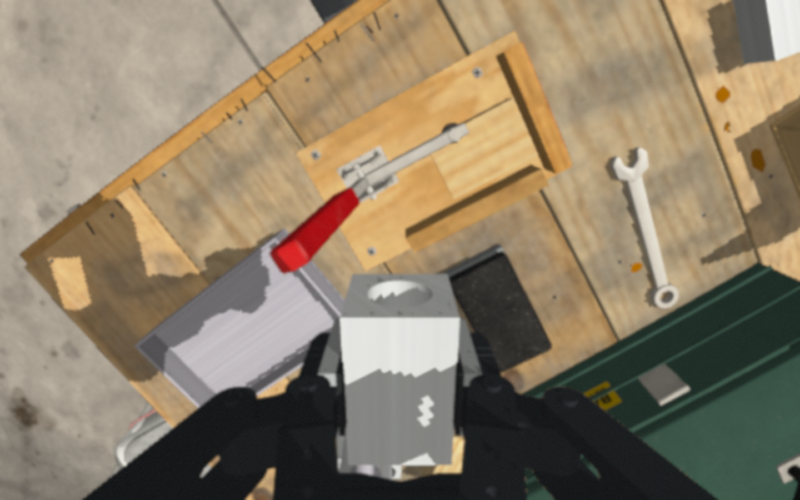

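```bash
python3 - <<'E'
from h import *
f=load('pics/a_side')
for p in [(457,252),(480,262),(505,275),(430,243)]: print(p,atz(f,*p,0).round(3))
plan((.595,-.317,.32),148)
w=load('pics/i_wrist'); s=manip.state(); R=rot(s)
for X in [(25.3,17,16+1.2),(25.3,-17,18),(-28.7,17,18),(-28.7,-17,18)]:
    print(X, proj(w,s['tool_pos']+R@(np.array([X[0],X[1],-X[2]])/1000))*1.25)
E
```

```text
(457, 252) [ 0.78  -0.296  0.   ]
(480, 262) [ 0.804 -0.36   0.   ]
(505, 275) [ 0.822 -0.43   0.   ]
(430, 243) [ 0.741 -0.226  0.   ]
tcp [ 0.4304 -0.1766  0.2539] yaw 147.98 shift [-213.8  -31.7  -66.7] tz [-0.002  0.002 -1.   ] t 11.27
turn z -0.01645182808164236
(25.3, 17, 17.2) [458.88119485 316.54384845]
(25.3, -17, 18) [339.51228236 317.91794703]
(-28.7, 17, 18) [451.35645796 465.11066233]
(-28.7, -17, 18) [347.65283648 465.16479612]
```

The sleeve sits in the grip exactly as planned, with its bore end visible at (400,292). Next I'll look at the gauge from above.

play_rows(commands=[[-20,-3,-20,0,0,0],[-35,-5,-20,0,0,0],[-35,-5,-15,0,0,0],[-35,-5,-10,0,0,0],[-35,-5,-3,0,0,0]])

```text
time: 11.68
tool_pos: [0.5564, -0.2819, 0.3259]
tool_rot: [0.002, 0.275, 0.961, -0.0]
contact_force: [0.8, -0.2, -0.6]
gripper_width: 0.391
grasp_force: 64.6
```

play_rows(commands=[[-35,-5,0,0,0,0],[-20,-3,0,0,0,0],[0,0,0,0,0,0],[0,0,0,0,0,0]])

```text
time: 12.02
tool_pos: [0.5971, -0.317, 0.3219]
tool_rot: [-0.001, 0.275, 0.961, 0.001]
contact_force: [0.0, 0.0, -1.2]
gripper_width: 0.387
grasp_force: 64.6
```

```bash
python3 - <<'E'
from h import *
f=cam('wrist');save(f,'pics/j_wrist'); plan((.595,-.317,.32),148)
cv2.imwrite('pics/j.png',cv2.resize(f['image'][60:280,150:490],None,fx=2.3,fy=2.3,interpolation=cv2.INTER_CUBIC)[:,:,::-1])
print(proj(f,(.557,-.293,.08)),proj(f,(.612,-.329,.08)))
E
```

```text
tcp [ 0.5966 -0.3167  0.3225] yaw 148.02 shift [ 1.2 -1.1  2.5] tz [-0.002  0.001 -1.   ] t 12.07
turn z 0.020657270647006953
[318.31760603 121.13576048] [317.10176446 181.56818679]
```

View pics/j.png

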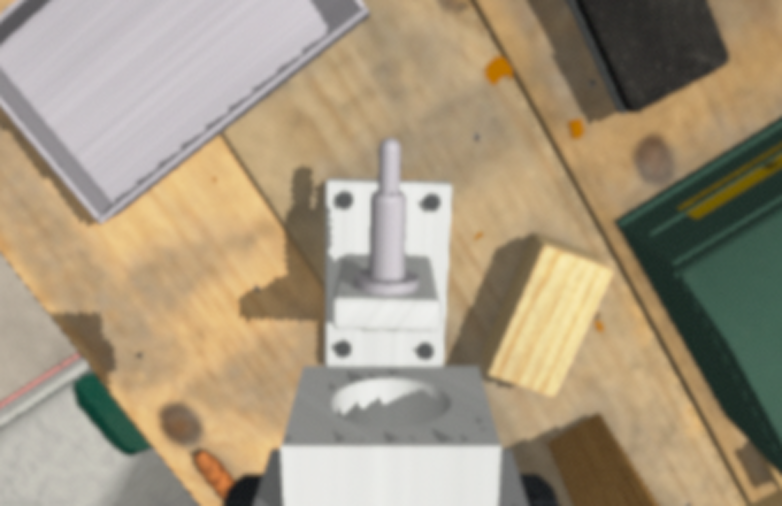

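```bash
python3 - <<'E'
from h import *
f=load('pics/j_wrist'); L=lambda x,y:(150+x/2.3,60+y/2.3)
P={n:atz(f,*L(x,y),.08) for n,x,y in [('tip',390,139),('stepM',388.6,193),('col',388,280)]}
for k,v in P.items(): print(k,v.round(4))
d=P['col']-P['tip']; print(np.linalg.norm(d),np.degrees(np.arctan2(d[1],d[0])))
q=[atz(f,*L(x,y),.012) for x,y in [(327,181),(452,184),(444,365),(326,365)]]
for i,j in((0,3),(1,2)): d=q[j]-q[i]; print('edge',np.degrees(np.arctan2(d[1],d[0])))
d=q[0]-q[1]; print('front',np.degrees(np.arctan2(d[1],d[0])), 'len',np.linalg.norm(d),(q[0]+q[1])/2)
w=[atz(f,*L(x,y),.103) for x,y in [(332,296),(437,298)]]
print('upr',(w[0]+w[1])/2,np.linalg.norm(w[0]-w[1]))
E
```

```text
tip [ 0.5571 -0.2915  0.08  ]
stepM [ 0.5777 -0.3051  0.08  ]
col [ 0.6131 -0.3276  0.08  ]
0.06664588895280167 -32.798102611017526
edge -33.697137572080265
edge -33.11926983342849
front -123.34876005518785 len 0.06863468759276205 [ 0.58220144 -0.30745283  0.012     ]
upr [ 0.61375372 -0.32982866  0.103     ] 0.04779388504938736
```

```bash
python3 - <<'E'
from h import *
f=load('pics/i_wrist')
for z in (.05,.1,.15): print(z,atz(f,290/1.25,255/1.25,z).round(3))
g=load('pics/a_side'); print([proj(g,atz(f,290/1.25,255/1.25,z)).round(0) for z in (.05,.08,.1,.12,.15)])
plan((.5207,-.2673,.14),146.8)
E
```

```text
0.05 [ 0.41  -0.269  0.05 ]
0.1 [ 0.403 -0.248  0.1  ]
0.15 [ 0.395 -0.228  0.15 ]
[array([347., 281.]), array([344., 270.]), array([341., 263.]), array([338., 255.]), array([335., 243.])]
tcp [ 0.5966 -0.3167  0.3225] yaw 148.02 shift [ 90.2   1.6 182.7] tz [-0.002  0.001 -1.   ] t 12.07
turn z 1.2206572706469956
```

play_rows(commands=[[30,0,10,0,0,1.2],[30,0,30,0,0,0],[30,1.6,35,0,0,0],[0,0,35,0,0,0],[0,0,35,0,0,0]])

```text
time: 12.48
tool_pos: [0.523, -0.2676, 0.1819]
tool_rot: [0.001, 0.286, 0.958, -0.0]
contact_force: [0.6, 0.2, -2.3]
gripper_width: 0.383
grasp_force: 64.7
```

play_rows(commands=[[0,0,30,0,0,0],[0,0,7,0,0,0],[0,0,0,0,0,0],[0,0,0,0,0,0],[0,0,0,0,0,0]])

```text
time: 12.9
tool_pos: [0.5261, -0.2707, 0.1486]
tool_rot: [0.002, 0.286, 0.958, -0.001]
contact_force: [0.2, -0.7, 0.1]
gripper_width: 0.39
grasp_force: 64.7
```

```bash
python3 - <<'E'
from h import *
plan((.5207,-.2673,.0785),146.8)
E
```

```text
tcp [ 0.5261 -0.2707  0.1486] yaw 146.75 shift [ 6.7 -0.1 70.1] tz [ 0.004 -0.003 -1.   ] t 12.9
turn z -0.0531431204000512
```

play_rows(commands=[[6.7,0,25,0,0,0],[0,0,25,0,0,0],[0,0,15,0,0,0],[0,0,5,0,0,0],[0,0,0,0,0,0]])

```text
time: 13.32
tool_pos: [0.5193, -0.2665, 0.0758]
tool_rot: [0.0, 0.286, 0.958, -0.0]
contact_force: [0.6, 0.2, -1.0]
gripper_width: 0.391
grasp_force: 64.7
```

play_rows(commands=[[0,0,0,0,0,0],[0,0,0,0,0,0]])

```text
time: 13.48
tool_pos: [0.5205, -0.2674, 0.0779]
tool_rot: [0.002, 0.286, 0.958, -0.001]
contact_force: [-0.6, -0.8, -1.1]
gripper_width: 0.389
grasp_force: 64.7
```

```bash
cat > pin.py <<'E'
from h import *
c=np.array([.6117,-.3268,.08]); A=np.radians(-33.2); d=np.array([np.cos(A),np.sin(A),0]); n=np.array([-d[1],d[0],0])
s=manip.state(); t=np.array(s['tool_pos']); e=t-c
print('along',round(e@d*1000,1),'left',round(e@n*1000,1),'z',round(t[2]*1000,1),'F along/left/z',(s['contact_force']@np.array([d,n,[0,0,1]]).T).round(1),'grip',round(s['gripper_width']*85.4,1),round(float(s['grasp_force']),1))
plan(t,146.8)
E
python3 pin.py
```

```text
along -108.8 left -0.2 z 77.9 F along/left/z [-0.  -1.  -1.1] grip 33.3 64.7
tcp [ 0.5205 -0.2674  0.0779] yaw 146.72 shift [0. 0. 0.] tz [ 0.004 -0.002 -1.   ] t 13.48
turn z -0.07727737015252956
```

play_rows(commands=[[-8,0,-0.9,0,0,0],[-10,0,0,0,0,0],[-10,0,0,0,0,0],[-6,0,0,0,0,0],[-4,0,0,0,0,0]])

```text
time: 13.9
tool_pos: [0.552, -0.2881, 0.0765]
tool_rot: [0.0, 0.286, 0.958, -0.0]
contact_force: [0.4, 0.9, -1.8]
gripper_width: 0.392
grasp_force: 64.7
```

play_rows(commands=[[-2,0,0,0,0,0],[-2,0,0,0,0,0],[-2,0,0,0,0,0],[-2,0,0,0,0,0],[0,0,0,0,0,0]])

```text
time: 14.32
tool_pos: [0.5559, -0.2908, 0.0762]
tool_rot: [-0.003, 0.286, 0.958, 0.001]
contact_force: [-7.6, 3.9, 4.9]
gripper_width: 0.391
grasp_force: 65.7
```

```bash
python3 pin.py
```

```text
along -66.4 left -0.4 z 76.2 F along/left/z [-8.6 -0.9  4.9] grip 33.3 65.7
tcp [ 0.5559 -0.2908  0.0762] yaw 146.73 shift [0. 0. 0.] tz [-0.005  0.003 -1.   ] t 14.32
turn z -0.07282607814340736
```

play_rows(commands=[[4,0,0,0,0,0],[4,0,-1.5,0,0,0],[0,0,-1.2,0,0,0],[0,0,0,0,0,0],[0,0,0,0,0,0]])

```text
time: 14.73
tool_pos: [0.5509, -0.2872, 0.079]
tool_rot: [0.0, 0.286, 0.958, -0.0]
contact_force: [0.8, 0.6, -0.8]
gripper_width: 0.386
grasp_force: 64.9
```

```bash
python3 pin.py
```

```text
along -72.6 left -0.2 z 79.0 F along/left/z [ 0.4  1.  -0.8] grip 32.9 64.9
tcp [ 0.5509 -0.2872  0.079 ] yaw 146.73 shift [0. 0. 0.] tz [ 0.001 -0.    -1.   ] t 14.73
turn z -0.07462385688299378
```

play_rows(commands=[[-3,0,0,0,0,0],[-3,0,0,0,0,0],[-3,0,0,0,0,0],[-3,0,0,0,0,0],[0,0,0,0,0,0]])

```text
time: 15.15
tool_pos: [0.5614, -0.2943, 0.079]
tool_rot: [0.0, 0.286, 0.958, -0.0]
contact_force: [-0.4, 0.1, -1.5]
gripper_width: 0.388
grasp_force: 64.9
```

```bash
python3 pin.py
```

```text
along -59.9 left -0.3 z 79.0 F along/left/z [-0.3 -0.1 -1.5] grip 33.1 64.9
tcp [ 0.5614 -0.2943  0.079 ] yaw 146.72 shift [0. 0. 0.] tz [ 0.001 -0.    -1.   ] t 15.15
turn z -0.07887048287534526
```

Past the step with no force, so it fits. I'll push on to the collar.

play_rows(commands=[[-3,0,0,0,0,0],[-4,0,0,0,0,0],[-4,0,0,0,0,0],[-4,0,0,0,0,0],[-4,0,0,0,0,0]])

```text
time: 15.57
tool_pos: [0.5771, -0.3045, 0.0789]
tool_rot: [0.0, 0.286, 0.958, -0.0]
contact_force: [0.3, 1.0, -1.5]
gripper_width: 0.386
grasp_force: 64.9
```

play_rows(commands=[[-4,0,0,0,0,0],[-3,0,0,0,0,0],[-3,0,0,0,0,0],[-2,0,0,0,0,0],[0,0,0,0,0,0]])

```text
time: 15.98
tool_pos: [0.5864, -0.3106, 0.0788]
tool_rot: [-0.001, 0.286, 0.958, 0.0]
contact_force: [-2.7, 1.8, 0.9]
gripper_width: 0.393
grasp_force: 65.0
```

```bash
python3 pin.py
```

```text
along -30.0 left -0.3 z 78.8 F along/left/z [-3.2 -0.   0.9] grip 33.6 65.0
tcp [ 0.5864 -0.3106  0.0788] yaw 146.72 shift [0. 0. 0.] tz [-0.002  0.001 -1.   ] t 15.98
turn z -0.07736970480360128
```

play_rows(commands=[[-2,0,0,0,0,0],[-2,0,0,0,0,0],[0,0,0,0,0,0],[0,0,0,0,0,0]])

```text
time: 16.32
tool_pos: [0.5865, -0.3106, 0.0787]
tool_rot: [-0.006, 0.286, 0.958, 0.001]
contact_force: [-15.9, 9.5, 10.8]
gripper_width: 0.389
grasp_force: 66.2
```

```bash
python3 pin.py
```

```text
along -30.0 left -0.3 z 78.7 F along/left/z [-18.5  -0.7  10.8] grip 33.2 66.2
tcp [ 0.5865 -0.3106  0.0787] yaw 146.73 shift [0. 0. 0.] tz [-0.01   0.006 -1.   ] t 16.32
turn z -0.06711400955586555
```

Contact came at the collar, about 36 mm past the step, with 18 N on it. Sleeve_1 fits and goes in the case. I'll back out and carry it over.

play_rows(commands=[[8,0,0,0,0,0],[8,0,0,0,0,0],[14,0,0,0,0,0],[14,0,0,0,0,0],[14,0,0,0,0,0]])

```text
time: 16.73
tool_pos: [0.5411, -0.2809, 0.0788]
tool_rot: [0.0, 0.286, 0.958, -0.0]
contact_force: [-0.3, -0.0, -1.2]
gripper_width: 0.387
grasp_force: 64.8
```

play_rows(commands=[[14,0,0,0,0,0],[14,0,0,0,0,0],[10,0,-10,0,0,0],[0,0,-30,0,0,0],[0,0,-40,0,0,0]])

```text
time: 17.15
tool_pos: [0.5067, -0.2582, 0.1552]
tool_rot: [-0.004, 0.286, 0.958, 0.001]
contact_force: [0.5, -0.8, -2.1]
gripper_width: 0.387
grasp_force: 64.7
```

play_rows(commands=[[0,0,-40,0,0,-6.3],[0,0,-40,0,0,-6.3],[0,0,-20,0,0,-6.3],[0,0,0,0,0,-6.3],[0,0,0,0,0,-6.3]])

```text
time: 17.57
tool_pos: [0.5108, -0.261, 0.2622]
tool_rot: [0.003, 0.013, 1.0, -0.002]
contact_force: [0.2, 0.4, -1.6]
gripper_width: 0.387
grasp_force: 64.7
```

play_rows(commands=[[0,0,0,0,0,-6.1],[0,0,0,0,0,0],[0,0,0,0,0,0],[0,0,0,0,0,0]])

```text
time: 17.9
tool_pos: [0.5097, -0.2602, 0.2587]
tool_rot: [0.0, -0.037, 0.999, -0.0]
contact_force: [-0.3, -0.7, -1.9]
gripper_width: 0.388
grasp_force: 64.7
```

```bash
python3 - <<'E'
from h import *
plan((.5,.2787,.27),184.3)
E
```

```text
tcp [ 0.5097 -0.2602  0.2587] yaw -175.8 shift [-29.8 538.2 -11.4] tz [ 0. -0. -1.] t 17.9
turn z -0.10209657886957757
```

play_rows(commands=[[0,15,-5,0,0,0],[-2,30,-6,0,0,0],[-2,38,0,0,0,0],[-2,38,0,0,0,0],[-2,38,0,0,0,0]])

```text
time: 18.32
tool_pos: [0.5054, -0.0992, 0.2703]
tool_rot: [0.0, -0.037, 0.999, 0.0]
contact_force: [0.7, 0.5, -1.0]
gripper_width: 0.389
grasp_force: 64.6
```

play_rows(commands=[[-2,38,0,0,0,0],[-2,38,0,0,0,0],[-2,38,0,0,0,0],[-2,38,0,0,0,0],[-2,38,0,0,0,0]])

```text
time: 18.73
tool_pos: [0.5006, 0.0915, 0.2704]
tool_rot: [0.001, -0.037, 0.999, 0.0]
contact_force: [0.4, -0.6, -2.2]
gripper_width: 0.389
grasp_force: 64.6
```

play_rows(commands=[[-2,38,0,0,0,0],[-2,38,0,0,0,0],[-2,38,0,0,0,0],[-2,38,0,0,0,0],[-2,27,0,0,0,0]])

```text
time: 19.15
tool_pos: [0.4966, 0.2718, 0.2702]
tool_rot: [0.0, -0.038, 0.999, 0.001]
contact_force: [0.1, -0.2, -1.5]
gripper_width: 0.389
grasp_force: 64.6
```

play_rows(commands=[[0,10,0,0,0,0],[0,0,0,0,0,0],[0,0,0,0,0,0],[0,0,0,0,0,0]])

```text
time: 19.48
tool_pos: [0.4971, 0.2772, 0.2699]
tool_rot: [-0.0, -0.037, 0.999, -0.0]
contact_force: [0.1, -0.3, -0.4]
gripper_width: 0.39
grasp_force: 64.6
```

```bash
python3 - <<'E'
from h import *
plan((.5807,.2787,.12),184.3)
f=cam('wrist');save(f,'pics/k_wrist')
for o in sleeves(f): print(*o)
cv2.imwrite('pics/k.png',cv2.resize(f['image'],None,fx=1.25,fy=1.25,interpolation=cv2.INTER_CUBIC)[:,:,::-1])
E
```

```text
tcp [0.4971 0.2772 0.2699] yaw -175.76 shift [-83.5  -4.6 149.9] tz [-0.    -0.001 -1.   ] t 19.48
turn z -0.05716080267029611
[530. 271.] [605.2 540.9] [26.5 62. ] 17.0
[293. 120.] [451.8 246. ] [34.9 55.4] 2.1
[212. 117.] [457.3 161.2] [42.3 57.2] -7.5
```

View pics/k.png

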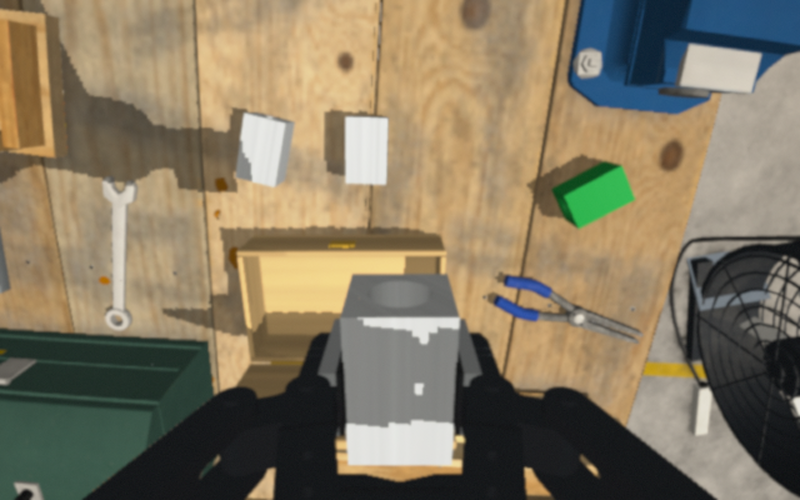

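The case is open, its front top corners at (239,249) and (443,247). I'll check the case pose against these.

```bash
python3 - <<'E'
from h import *
f=load('pics/k_wrist'); 
for z in (.05,.055):
    a=atz(f,238/1.25,250/1.25,z); b=atz(f,444/1.25,249/1.25,z); d=b-a; print(z,a,b,np.linalg.norm(d),np.degrees(np.arctan2(-d[0],d[1])))
    A=np.arctan2(-d[0],d[1]); print((a+b)/2+.055*np.array([np.cos(A),np.sin(A),0]))
E
```

```text
0.05 [0.54122245 0.14174356 0.05      ] [0.52720453 0.31710783 0.05      ] 0.1759236467460665 4.570278373799694
[0.58903861 0.2338082  0.05      ]
0.055 [0.53941546 0.14360402 0.055     ] [0.5255986  0.31645306 0.055     ] 0.1734003945536076 4.570278373799687
[0.58733215 0.23441104 0.055     ]
```

play_rows(commands=[[-20,-1,0,0,0,0],[-30,-2,0,0,0,0],[-25,-1.6,0,0,0,0],[-8.5,0,15,0,0,0],[0,0,30,0,0,0]])

```text
time: 19.95
tool_pos: [0.5857, 0.2788, 0.2298]
tool_rot: [0.005, -0.036, 0.999, 0.001]
contact_force: [-0.4, 0.5, -2.4]
gripper_width: 0.388
grasp_force: 64.7
```

play_rows(commands=[[0,0,35,0,0,0],[0,0,35,0,0,0],[0,0,25,0,0,0],[0,0,10,0,0,0],[0,0,0,0,0,0]])

```text
time: 20.37
tool_pos: [0.5789, 0.2779, 0.1162]
tool_rot: [-0.003, -0.037, 0.999, -0.001]
contact_force: [0.3, 0.1, -0.8]
gripper_width: 0.391
grasp_force: 64.6
```

```bash
python3 - <<'E'
from h import *
plan((.5807,.2787,.025),184.3)
E
```

```text
tcp [0.5789 0.2779 0.1162] yaw -175.79 shift [-2.4  0.8 91.2] tz [-0.006 -0.002 -1.   ] t 20.37
turn z -0.08774096483125504
```

play_rows(commands=[[-1,0.8,20,0,0,0],[0,0,25,0,0,0],[0,0,20,0,0,0],[0,0,10,0,0,0],[0,0,6,0,0,0]])

```text
time: 20.78
tool_pos: [0.5823, 0.2805, 0.0394]
tool_rot: [0.0, -0.037, 0.999, 0.0]
contact_force: [-0.0, 0.9, -0.9]
gripper_width: 0.386
grasp_force: 64.7
```

play_rows(commands=[[0,0,4,0,0,0],[0,0,0,0,0,0],[0,0,0,0,0,0],[0,0,0,0,0,0],[0,0,0,0,0,0]])

```text
time: 21.2
tool_pos: [0.5826, 0.2812, 0.0363]
tool_rot: [0.001, -0.038, 0.999, 0.0]
contact_force: [-0.1, -0.0, -1.7]
gripper_width: 0.385
grasp_force: 64.7
```

```bash
python3 - <<'E'
from h import *
plan((.5807,.2787,.022),184.3); print(manip.state()['contact_force'])
E
```

```text
tcp [0.5826 0.2812 0.0363] yaw -175.67 shift [ 2.1 -2.3 14.3] tz [ 0.002  0.001 -1.   ] t 21.2
turn z 0.026677804845576247
[-0.06100672 -0.00444763 -1.72043426]
```

play_rows(commands=[[2,-2,5,0,0,0],[0,0,5,0,0,0],[0,0,3.5,0,0,0],[0,0,0,0,0,0],[0,0,0,0,0,0]])

```text
time: 21.62
tool_pos: [0.5796, 0.2786, 0.0209]
tool_rot: [-0.0, -0.038, 0.999, -0.0]
contact_force: [-0.1, -0.1, -0.3]
gripper_width: 0.389
grasp_force: 65.2
```

play_rows(commands=[[0,0,0,0,0,0],[0,0,0,0,0,0],[0,0,0,0,0,0],[0,0,0,0,0,0],[0,0,0,0,0,0]], hand=45)

```text
time: 22.03
tool_pos: [0.5803, 0.2769, 0.0217]
tool_rot: [-0.0, -0.038, 0.999, -0.002]
contact_force: [-0.5, -6.7, 2.2]
gripper_width: 0.528
grasp_force: 3.0
```

play_rows(commands=[[0,0,-15,0,0,0],[0,0,-25,0,0,0],[0,0,-40,0,0,0],[0,0,-40,0,0,0],[15,0,-40,0,0,0]])

```text
time: 22.45
tool_pos: [0.5666, 0.2778, 0.1834]
tool_rot: [0.001, -0.037, 0.999, 0.001]
contact_force: [0.2, 0.1, 0.8]
gripper_width: 0.529
grasp_force: 0.0
```

play_rows(commands=[[30,-5,-20,0,0,0],[35,-10,0,0,0,2],[30,-10,0,0,0,0],[10,-5,0,0,0,0],[0,0,0,0,0,0]], hand=70)

```text
time: 22.87
tool_pos: [0.4604, 0.2409, 0.2014]
tool_rot: [0.001, -0.021, 1.0, 0.0]
contact_force: [0.4, -0.4, -0.9]
gripper_width: 0.822
grasp_force: 0.0
```

```bash
python3 - <<'E'
from h import *
f=cam('wrist');save(f,'pics/l_wrist'); plan((.452,.246,.15),182)
for o in sleeves(f): print(*o)
for o in sleeves(f,.039): print(*o)
E
```

```text
tcp [0.4618 0.2413 0.2016] yaw -177.66 shift [ 9.7  5.  51.6] tz [ 0.002  0.001 -1.   ] t 22.92
turn z 0.33685761624963106
[352. 302.] [585.3 279.4] [35.2 56.2] 3.3
[232. 178.] [458.1 159.8] [40.2 54.3] -9.7
[325. 172.] [452.1 245.8] [34.9 55.3] 2.7
[352. 302.] [581.8 278.7] [34.6 55.2] 3.3
[232. 178.] [456.7 161.1] [39.5 53.4] -9.7
[325. 172.] [450.9 245.6] [34.3 54.4] 2.7
```

play_rows(commands=[[9.7,4.7,20,0,0,0],[0,0,35,0,0,0],[0,0,35,0,0,0],[0,0,30,0,0,0],[0,0,15,0,0,0]])

```text
time: 23.33
tool_pos: [0.4509, 0.2451, 0.0615]
tool_rot: [-0.002, -0.02, 1.0, -0.001]
contact_force: [0.4, -0.5, -1.2]
gripper_width: 0.819
grasp_force: 0.0
```

play_rows(commands=[[0,0,0,0,0,0],[0,0,0,0,0,0],[0,0,0,0,0,0],[0,0,0,0,0,0]])

```text
time: 23.67
tool_pos: [0.4543, 0.2462, 0.0677]
tool_rot: [0.002, -0.02, 1.0, 0.001]
contact_force: [-1.1, -0.8, -0.1]
gripper_width: 0.819
grasp_force: 0.0
```

```bash
python3 - <<'E'
from h import *
plan((.4520,.2457,.018),182.4)
E
```

```text
tcp [0.4543 0.2462 0.0677] yaw -177.68 shift [ 2.5 -0.5 49.7] tz [ 0.004  0.002 -1.   ] t 23.67
turn z -0.07935426816584368
```

play_rows(commands=[[2,-0.5,15,0,0,0],[0,0,15,0,0,0],[0,0,11,0,0,0],[0,0,5,0,0,0],[0,0,0,0,0,0]])

```text
time: 24.08
tool_pos: [0.45, 0.2447, 0.0188]
tool_rot: [-0.001, -0.02, 1.0, -0.0]
contact_force: [-0.6, -0.0, -0.1]
gripper_width: 0.822
grasp_force: 0.0
```

play_rows(commands=[[0,0,0,0,0,0],[0,0,0,0,0,0]])

```text
time: 24.25
tool_pos: [0.4512, 0.2452, 0.0204]
tool_rot: [0.001, -0.02, 1.0, 0.0]
contact_force: [0.4, 0.4, -0.4]
gripper_width: 0.819
grasp_force: 0.0
```

```bash
python3 - <<'E'
from h import *
plan((.4520,.2457,.018),182.4)
E
```

```text
tcp [0.4512 0.2452 0.0204] yaw -177.68 shift [-0.8  0.5  2.4] tz [ 0.002  0.001 -1.   ] t 24.25
turn z -0.07796292048817577
```

Close, then lift and turn to the gauge yaw (tool z +35.5°).

play_rows(commands=[[-0.8,0.5,2.4,0,0,0],[0,0,0,0,0,0],[0,0,0,0,0,0],[0,0,0,0,0,0],[0,0,0,0,0,0]])

```text
time: 24.67
tool_pos: [0.4512, 0.2454, 0.0171]
tool_rot: [0.0, -0.02, 1.0, 0.0]
contact_force: [0.2, -0.3, -0.1]
gripper_width: 0.818
grasp_force: 0.0
```

play_rows(commands=[[0,0,0,0,0,0],[0,0,0,0,0,0],[0,0,0,0,0,0],[0,0,0,0,0,0],[0,0,0,0,0,0]], hand=0)

```text
time: 25.08
tool_pos: [0.4514, 0.2455, 0.0172]
tool_rot: [0.0, -0.02, 1.0, 0.0]
contact_force: [-0.0, 0.6, 0.5]
gripper_width: 0.386
grasp_force: 60.2
```

play_rows(commands=[[0,0,0,0,0,0],[0,0,0,0,0,0],[0,0,-20,0,0,0],[0,0,-35,0,0,0],[0,0,-40,0,0,5.9]])

```text
time: 25.5
tool_pos: [0.4484, 0.2443, 0.1097]
tool_rot: [-0.004, 0.032, 0.999, -0.001]
contact_force: [0.9, 0.0, -1.0]
gripper_width: 0.386
grasp_force: 59.9
```

play_rows(commands=[[0,0,-40,0,0,5.9],[0,0,-40,0,0,5.9],[0,0,-40,0,0,5.9],[0,0,-25,0,0,5.9],[0,0,0,0,0,6]])

```text
time: 25.92
tool_pos: [0.4539, 0.2464, 0.2649]
tool_rot: [0.005, 0.288, 0.958, 0.004]
contact_force: [0.9, 0.3, -0.2]
gripper_width: 0.391
grasp_force: 60.0
```

play_rows(commands=[[0,0,0,0,0,0],[0,0,0,0,0,0]])

```text
time: 26.08
tool_pos: [0.4506, 0.2452, 0.256]
tool_rot: [-0.001, 0.284, 0.959, -0.001]
contact_force: [0.6, -0.5, -0.9]
gripper_width: 0.389
grasp_force: 59.9
```

```bash
python3 - <<'E'
from h import *
plan((.5207,-.2673,.25),146.8)
E
```

```text
tcp [0.4506 0.2452 0.256 ] yaw 146.98 shift [-338.1 -391.4    6.2] tz [-0.002 -0.001 -1.   ] t 26.08
turn z 0.17602931185516013
```

play_rows(commands=[[-12,-14,0,0,0,0.2],[-24,-28,0,0,0,0],[-25.5,-29.5,0,0,0,0],[-25.5,-29.5,0,0,0,0],[-25.5,-29.5,0,0,0,0]])

```text
time: 26.5
tool_pos: [0.4721, 0.0731, 0.2544]
tool_rot: [-0.002, 0.285, 0.958, -0.001]
contact_force: [1.2, 0.3, -1.6]
gripper_width: 0.386
grasp_force: 60.0
```

play_rows(commands=[[-25.5,-29.5,0,0,0,0],[-25.5,-29.5,0,0,0,0],[-25.5,-29.5,0,0,0,0],[-25.5,-29.5,0,0,0,0],[-25.5,-29.5,0,0,0,0]])

```text
time: 26.92
tool_pos: [0.4974, -0.1204, 0.2544]
tool_rot: [-0.002, 0.286, 0.958, 0.0]
contact_force: [0.7, 0.1, -1.1]
gripper_width: 0.388
grasp_force: 60.0
```

play_rows(commands=[[-25.5,-29.5,0,0,0,0],[-25.5,-29.5,0,0,0,0],[-25.5,-29.5,0,0,0,0],[-12,-15,0,0,0,0],[-9,-10,0,0,0,0]])

```text
time: 27.33
tool_pos: [0.5164, -0.2691, 0.2539]
tool_rot: [-0.002, 0.287, 0.958, 0.001]
contact_force: [0.4, 0.6, -1.2]
gripper_width: 0.392
grasp_force: 60.0
```

play_rows(commands=[[0,0,0,0,0,0],[0,0,0,0,0,0],[0,0,0,0,0,0]])

```text
time: 27.58
tool_pos: [0.5174, -0.2658, 0.256]
tool_rot: [-0.001, 0.286, 0.958, 0.001]
contact_force: [0.6, -0.2, -1.0]
gripper_width: 0.388
grasp_force: 60.0
```

```bash
python3 - <<'E'
from h import *
plan((.5207,-.2673,.0802),146.8)
f=cam('wrist');save(f,'pics/m_wrist')
s=manip.state(); R=rot(s)
for X in [(26.4,17,17),(26.4,-17,17),(-27.6,17,17),(-27.6,-17,17)]:
    print(X, proj(f,s['tool_pos']+R@(np.array([X[0],X[1],-X[2]])/1000)))
cv2.imwrite('pics/m.png',cv2.resize(f['image'][190:400,200:440],None,fx=2.5,fy=2.5,interpolation=cv2.INTER_CUBIC)[:,:,::-1])
E
```

```text
tcp [ 0.5174 -0.2658  0.256 ] yaw 146.73 shift [ -3.9   0.4 175.8] tz [-0.001  0.002 -1.   ] t 27.58
turn z -0.07249898433673252
(26.4, 17, 17) [366.64923372 249.96488178]
(26.4, -17, 17) [271.40110091 249.97828313]
(-27.6, 17, 17) [360.4003583  367.81655953]
(-27.6, -17, 17) [277.81537318 367.82175022]
```

View pics/m.png

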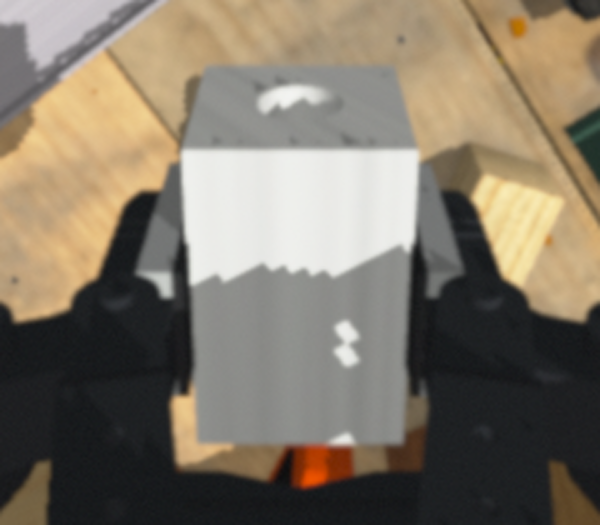

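play_rows(commands=[[0,0.4,25,0,0,0],[0,0,40,0,0,0],[0,0,40,0,0,0],[0,0,35,0,0,0],[0,0,20,0,0,0]])

```text
time: 28.05
tool_pos: [0.5157, -0.2637, 0.0922]
tool_rot: [-0.003, 0.286, 0.958, 0.001]
contact_force: [0.2, 0.2, -1.0]
gripper_width: 0.386
grasp_force: 60.0
```

play_rows(commands=[[0,0,8,0,0,0],[0,0,0,0,0,0],[0,0,0,0,0,0],[0,0,0,0,0,0]])

```text
time: 28.38
tool_pos: [0.5195, -0.2675, 0.0918]
tool_rot: [0.002, 0.287, 0.958, -0.001]
contact_force: [-0.4, 0.5, -1.0]
gripper_width: 0.391
grasp_force: 60.0
```

```bash
python3 pin.py
```

```text
along -109.6 left -0.8 z 91.8 F along/left/z [-0.6  0.2 -1. ] grip 33.4 60.0
tcp [ 0.5195 -0.2675  0.0918] yaw 146.67 shift [0. 0. 0.] tz [ 0.004 -0.003 -1.   ] t 28.38
turn z -0.1333286300180987
```

play_rows(commands=[[0,0.6,6,0,0,0],[0,0,4,0,0,0],[0,0,0,0,0,0],[0,0,0,0,0,0],[0,0,0,0,0,0]])

```text
time: 28.8
tool_pos: [0.5182, -0.2665, 0.0791]
tool_rot: [0.0, 0.287, 0.958, -0.0]
contact_force: [0.2, -0.0, -0.7]
gripper_width: 0.39
grasp_force: 60.0
```

```bash
python3 pin.py
```

```text
along -111.2 left -0.7 z 79.1 F along/left/z [ 0.2  0.1 -0.7] grip 33.3 60.0
tcp [ 0.5182 -0.2665  0.0791] yaw 146.62 shift [0. 0. 0.] tz [ 0. -0. -1.] t 28.8
turn z -0.18122495607232736
```

play_rows(commands=[[-4,0.5,-1,0,0,0],[-8,0,0,0,0,0],[-8,0,0,0,0,0],[-8,0,0,0,0,0],[-6,0,0,0,0,0]])

```text
time: 29.22
tool_pos: [0.548, -0.2855, 0.0802]
tool_rot: [0.0, 0.287, 0.958, -0.0]
contact_force: [-1.0, 0.2, -0.8]
gripper_width: 0.39
grasp_force: 60.0
```

play_rows(commands=[[-3,0,0,0,0,0],[0,0,0,0,0,0],[0,0,0,0,0,0]])

```text
time: 29.47
tool_pos: [0.5494, -0.2864, 0.0798]
tool_rot: [-0.0, 0.287, 0.958, 0.0]
contact_force: [0.1, 0.3, -1.4]
gripper_width: 0.389
grasp_force: 60.0
```

```bash
python3 pin.py
```

```text
along -74.3 left -0.3 z 79.8 F along/left/z [-0.1  0.3 -1.4] grip 33.2 60.0
tcp [ 0.5494 -0.2864  0.0798] yaw 146.62 shift [0. 0. 0.] tz [-0.  0. -1.] t 29.47
turn z -0.1797824371006982
```

play_rows(commands=[[-2,0,-0.3,0,0,0],[-2,0,0,0,0,0],[-2,0,0,0,0,0],[-2,0,0,0,0,0],[0,0,0,0,0,0]])

```text
time: 29.88
tool_pos: [0.5539, -0.2893, 0.0801]
tool_rot: [-0.004, 0.287, 0.958, 0.001]
contact_force: [-10.7, 5.4, 6.7]
gripper_width: 0.387
grasp_force: 60.9
```

```bash
python3 pin.py
```

```text
along -68.9 left -0.2 z 80.1 F along/left/z [-11.9  -1.3   6.7] grip 33.1 60.9
tcp [ 0.5539 -0.2893  0.0801] yaw 146.63 shift [0. 0. 0.] tz [-0.007  0.004 -1.   ] t 29.88
turn z -0.16800201754736577
```

Sleeve_2 stopped at −68.9 mm while well aligned, exactly at the step. It is tight, which matches its small bore in the picture, so it goes in the reject tray.

play_rows(commands=[[8,0,0,0,0,0],[12,0,0,0,0,0],[14,0,0,0,0,0],[14,0,0,0,0,0],[5,0,-15,0,0,0]])

```text
time: 30.3
tool_pos: [0.5084, -0.2591, 0.0916]
tool_rot: [-0.004, 0.287, 0.958, 0.001]
contact_force: [-1.4, 1.0, -2.3]
gripper_width: 0.389
grasp_force: 60.1
```

play_rows(commands=[[0,0,-35,0,0,0],[0,0,-35,0,0,-6.2],[0,0,-20,0,0,-6.2],[0,0,0,0,0,-6.2],[0,0,0,0,0,-6.2]])

```text
time: 30.72
tool_pos: [0.513, -0.2624, 0.1884]
tool_rot: [0.003, 0.072, 0.997, -0.002]
contact_force: [-0.2, 0.3, -1.4]
gripper_width: 0.387
grasp_force: 60.0
```

play_rows(commands=[[0,0,0,0,0,-6.2],[0,0,0,0,0,-6.2],[0,0,0,0,0,0],[0,0,0,0,0,0],[0,0,0,0,0,0]])

```text
time: 31.13
tool_pos: [0.5117, -0.2615, 0.1853]
tool_rot: [0.0, -0.032, 0.999, -0.0]
contact_force: [-0.1, 0.2, -0.5]
gripper_width: 0.387
grasp_force: 60.0
```

```bash
python3 - <<'E'
from h import *
plan((.45,-.405,.15),184)
f=cam('wrist');save(f,'pics/n_wrist')
cv2.imwrite('pics/n.png',cv2.resize(f['image'],None,fx=1.25,fy=1.25,interpolation=cv2.INTER_CUBIC)[:,:,::-1])
g=load('pics/j_wrist')
L=lambda x,y:(150+x/2.3,60+y/2.3)
for p in [(103,219),(367,12)]: print(atz(g,*L(*p),.032))
E
```

```text
tcp [ 0.5117 -0.2615  0.1853] yaw -176.3 shift [  70.9 -139.2   35.3] tz [ 0. -0. -1.] t 31.13
turn z -0.3049346412823297
[ 0.51466997 -0.44588864  0.032     ]
[ 0.50249406 -0.27078824  0.032     ]
```

View pics/n.png

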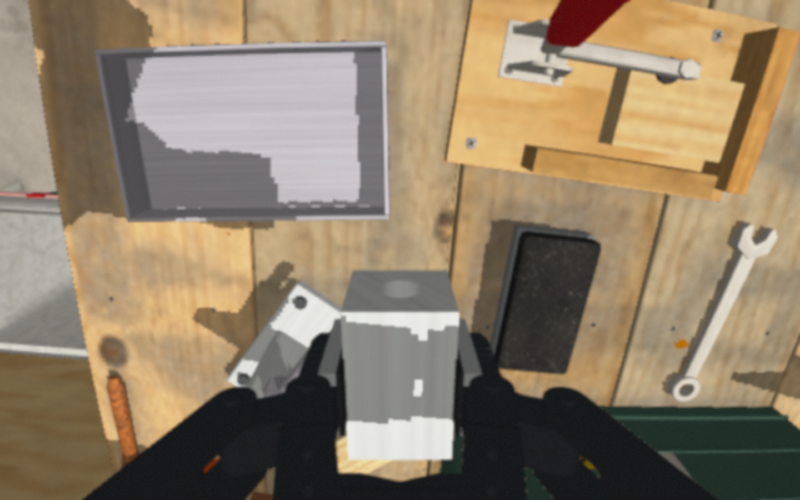

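The reject tray's rim runs from (97,50) to (389,216), and the sleeve is still square in the jaws.

```bash
python3 - <<'E'
from h import *
g=load('pics/n_wrist')
q=[atz(g,x/1.25,y/1.25,.032) for x,y in [(97,51),(387,43),(389,216),(128,219)]]
print(np.round(q,4),np.mean(q,0)); d=q[2]-q[1]; print(np.degrees(np.arctan2(d[1],d[0])))
plan(np.mean(q,0)*[1,1,0]+[0,-.042,.12],184)
E
```

```text
[[ 0.4066 -0.4551  0.032 ]
 [ 0.3939 -0.2766  0.032 ]
 [ 0.5    -0.2693  0.032 ]
 [ 0.5132 -0.4479  0.032 ]] [ 0.45340585 -0.36222662  0.032     ]
3.945751475724585
tcp [ 0.5118 -0.2615  0.1853] yaw -176.28 shift [  67.5 -138.6   65.3] tz [ 0. -0. -1.] t 31.18
turn z -0.2772554562682217
```

play_rows(commands=[[13,-25,0,0,0,0],[18,-38,0,0,0,0],[18,-38,0,0,0,0],[18.5,-37.6,10,0,0,0],[0,0,30,0,0,0]])

```text
time: 31.6
tool_pos: [0.4544, -0.4112, 0.1516]
tool_rot: [0.003, -0.03, 1.0, -0.006]
contact_force: [0.2, -0.5, -0.5]
gripper_width: 0.388
grasp_force: 60.3
```

play_rows(commands=[[0,0,35,0,0,0],[0,0,30,0,0,0],[0,0,20,0,0,0],[0,0,0,0,0,0],[0,0,0,0,0,0]])

```text
time: 32.02
tool_pos: [0.4538, -0.4017, 0.0594]
tool_rot: [-0.001, -0.033, 0.999, 0.001]
contact_force: [0.0, 0.3, -0.5]
gripper_width: 0.389
grasp_force: 60.3
```

```bash
python3 - <<'E'
from h import *
plan((.4534,-.4042,.0215),184)
E
```

```text
tcp [ 0.4538 -0.4017  0.0594] yaw -176.22 shift [ 0.5 -2.6 37.9] tz [-0.002  0.002 -1.   ] t 32.02
turn z -0.22435756563913856
```

play_rows(commands=[[0,0,12,0,0,0],[0,0,12,0,0,0],[0,0,6,0,0,0],[0,0,3,0,0,0],[0,0,0,0,0,0]])

```text
time: 32.43
tool_pos: [0.4541, -0.4019, 0.0267]
tool_rot: [-0.0, -0.033, 0.999, 0.001]
contact_force: [0.5, 0.3, -1.6]
gripper_width: 0.386
grasp_force: 60.3
```

play_rows(commands=[[0,0,0,0,0,0],[0,0,0,0,0,0]])

```text
time: 32.6
tool_pos: [0.4548, -0.4027, 0.0282]
tool_rot: [0.0, -0.033, 0.999, -0.0]
contact_force: [-0.4, 0.5, -0.9]
gripper_width: 0.387
grasp_force: 60.3
```

```bash
python3 - <<'E'
from h import *
plan((.4534,-.4042,.0215),184)
E
```

```text
tcp [ 0.4548 -0.4027  0.0282] yaw -176.18 shift [ 1.5 -1.4  6.7] tz [ 0.001 -0.001 -1.   ] t 32.6
turn z -0.17632702828950642
```

Lower the last bit, release, rise, and turn to head back for sleeve_3.

play_rows(commands=[[0,0,4,0,0,0],[0,0,2.5,0,0,0],[0,0,0,0,0,0],[0,0,0,0,0,0],[0,0,0,0,0,0]])

```text
time: 33.02
tool_pos: [0.4545, -0.4024, 0.0211]
tool_rot: [-0.0, -0.033, 0.999, 0.0]
contact_force: [0.0, 0.3, -1.0]
gripper_width: 0.384
grasp_force: 60.3
```

play_rows(commands=[[0,0,0,0,0,0],[0,0,0,0,0,0],[0,0,0,0,0,0],[0,0,0,0,0,0],[0,0,-10,0,0,0]], hand=48)

```text
time: 33.43
tool_pos: [0.4534, -0.4012, 0.0294]
tool_rot: [-0.001, -0.033, 0.999, 0.002]
contact_force: [0.6, 0.3, 0.0]
gripper_width: 0.561
grasp_force: 0.0
```

play_rows(commands=[[0,0,-25,0,0,0],[0,0,-40,0,0,0],[0,0,-40,0,0,0],[0,0,-40,0,0,0],[0,0,-40,0,0,0]])

```text
time: 33.85
tool_pos: [0.4543, -0.4021, 0.219]
tool_rot: [0.0, -0.033, 0.999, -0.0]
contact_force: [0.1, 0.1, -0.4]
gripper_width: 0.563
grasp_force: 0.0
```

play_rows(commands=[[0,0,-25,0,0,4],[0,0,0,0,0,5],[0,0,0,0,0,5],[0,0,0,0,0,0],[0,0,0,0,0,0]], hand=70)

```text
time: 34.27
tool_pos: [0.4544, -0.4023, 0.2416]
tool_rot: [0.0, 0.088, 0.996, -0.0]
contact_force: [0.1, -0.1, 0.2]
gripper_width: 0.823
grasp_force: 0.0
```

```bash
python3 - <<'E'
from h import *
plan((.43,.15,.22),170)
f=cam('wrist');save(f,'pics/o_wrist')
for o in sleeves(f,.037): print(*o)
g=cam('side'); save(g,'pics/o_side')
E
```

```text
tcp [ 0.4544 -0.4023  0.2416] yaw 169.95 shift [120.4 539.5  21.5] tz [ 0. -0. -1.] t 34.27
turn z -0.04964083772182448
[374. 318.] [ 633.9 -365.3] [35.7 51.9] 54.9
[ 64. 283.] [ 529.1 -716. ] [30.6 46. ] 1.1
[408. 265.] [ 582.6 -322.9] [41.9 64.9] 60.1
[530.  71.] [ 391.7 -192.1] [30.2 43.7] 84.2
```

play_rows(commands=[[4,18,0,0,0,0],[8,30,0,0,0,0],[8.6,38.5,0,0,0,0],[8.6,38.5,0,0,0,0],[8.6,38.5,0,0,0,0]])

```text
time: 34.78
tool_pos: [0.4455, -0.2332, 0.2405]
tool_rot: [-0.0, 0.089, 0.996, 0.0]
contact_force: [1.1, -0.3, 1.0]
gripper_width: 0.823
grasp_force: 0.0
```

play_rows(commands=[[8.6,38.5,0,0,0,0],[8.6,38.5,0,0,0,0],[8.6,38.5,0,0,0,0],[8.6,38.5,0,0,0,0],[8.6,38.5,0,0,0,0]])

```text
time: 35.2
tool_pos: [0.4372, -0.0359, 0.2409]
tool_rot: [-0.0, 0.088, 0.996, 0.0]
contact_force: [1.5, 0.1, -0.3]
gripper_width: 0.819
grasp_force: 0.0
```

play_rows(commands=[[8.6,38.5,0,0,0,0],[8.6,38.5,0,0,0,0],[8.6,38.5,0,0,0,0],[8.6,38.5,0,0,0,0],[6,28,0,0,0,0]])

```text
time: 35.62
tool_pos: [0.4293, 0.1513, 0.2409]
tool_rot: [-0.0, 0.087, 0.996, 0.0]
contact_force: [1.0, -0.8, -0.2]
gripper_width: 0.818
grasp_force: 0.0
```

play_rows(commands=[[0,0,20,0,0,0],[0,0,20,0,0,0],[0,0,0,0,0,0],[0,0,0,0,0,0]])

```text
time: 35.95
tool_pos: [0.4292, 0.1485, 0.1998]
tool_rot: [-0.002, 0.088, 0.996, -0.0]
contact_force: [-0.0, 0.9, 1.1]
gripper_width: 0.822
grasp_force: 0.0
```

```bash
python3 - <<'E'
from h import *
f=cam('wrist');save(f,'pics/p_wrist'); plan((.456,.16,.018),170)
for o in sleeves(f): print(*o)
cv2.imwrite('pics/p.png',cv2.resize(f['image'],None,fx=1.25,fy=1.25,interpolation=cv2.INTER_CUBIC)[:,:,::-1])
E
```

```text
tcp [0.4301 0.1484 0.2012] yaw 169.84 shift [-23.6  16.  183.2] tz [-0.001 -0.    -1.   ] t 36.0
turn z -0.15791878487087274
[477. 304.] [585.7 280.8] [35.5 55.5] 4.6
[335. 210.] [457.8 157.7] [34.8 54. ] -10.1
```

View pics/p.png

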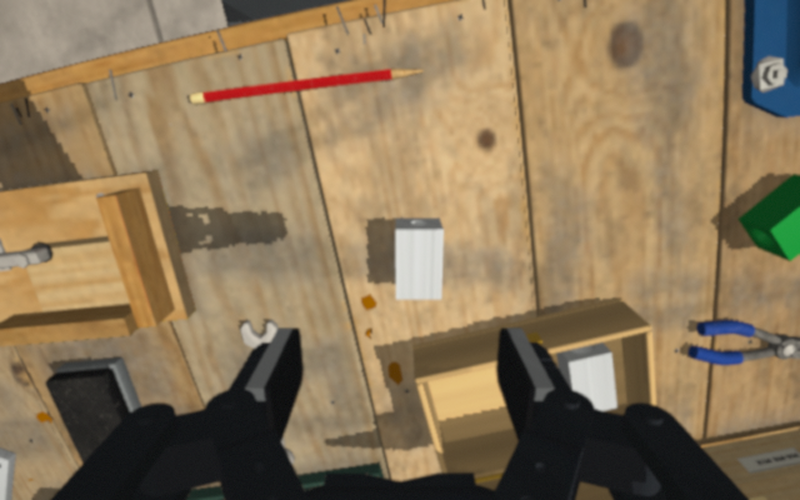

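Sleeve_3 lies at (418,259), undisturbed. Sleeve_1 is inside the case at (590,378). I'll go down onto sleeve_3.

play_rows(commands=[[-12,7,10,0,0,0],[-13.8,7.1,30,0,0,0],[0,0,35,0,0,0],[0,0,35,0,0,0],[0,0,25,0,0,0]])

```text
time: 36.42
tool_pos: [0.4584, 0.1574, 0.065]
tool_rot: [-0.0, 0.089, 0.996, -0.0]
contact_force: [0.1, -0.4, -0.2]
gripper_width: 0.819
grasp_force: 0.0
```

play_rows(commands=[[0,0,5,0,0,0],[0,0,0,0,0,0],[0,0,0,0,0,0],[0,0,0,0,0,0]])

```text
time: 36.75
tool_pos: [0.4605, 0.1581, 0.0642]
tool_rot: [0.002, 0.089, 0.996, 0.001]
contact_force: [-0.5, -0.3, 0.2]
gripper_width: 0.818
grasp_force: 0.0
```

```bash
python3 - <<'E'
from h import *
plan((.4578,.1577,.018),169.9)
E
```

```text
tcp [0.4605 0.1581 0.0642] yaw 169.81 shift [ 2.8 -1.  46.2] tz [ 0.005  0.001 -1.   ] t 36.75
turn z -0.09109267294405754
```

play_rows(commands=[[2,-0.6,14,0,0,0],[0,0,14,0,0,0],[0,0,10,0,0,0],[0,0,5,0,0,0],[0,0,0,0,0,0]])

```text
time: 37.17
tool_pos: [0.456, 0.1576, 0.018]
tool_rot: [-0.0, 0.089, 0.996, -0.0]
contact_force: [-0.3, 1.1, -0.7]
gripper_width: 0.822
grasp_force: 0.0
```

play_rows(commands=[[0,0,0,0,0,0],[0,0,0,0,0,0]])

```text
time: 37.33
tool_pos: [0.457, 0.1578, 0.0192]
tool_rot: [0.001, 0.089, 0.996, 0.0]
contact_force: [0.3, -0.4, -0.2]
gripper_width: 0.817
grasp_force: 0.0
```

```bash
python3 - <<'E'
from h import *
plan((.4578,.1577,.0175),169.9)
E
```

```text
tcp [0.457  0.1578 0.0192] yaw 169.83 shift [-0.8  0.   1.7] tz [ 0.002  0.    -1.   ] t 37.33
turn z -0.07340109961964458
```

play_rows(commands=[[-0.8,0,1.7,0,0,0],[0,0,0,0,0,0],[0,0,0,0,0,0],[0,0,0,0,0,0],[0,0,0,0,0,0]])

```text
time: 37.75
tool_pos: [0.4569, 0.1575, 0.0165]
tool_rot: [0.0, 0.089, 0.996, 0.0]
contact_force: [-0.6, 0.4, -0.1]
gripper_width: 0.825
grasp_force: 0.0
```

play_rows(commands=[[0,0,0,0,0,0],[0,0,0,0,0,0],[0,0,0,0,0,0],[0,0,0,0,0,0],[0,0,0,0,0,0]], hand=0)

```text
time: 38.17
tool_pos: [0.4571, 0.1575, 0.0166]
tool_rot: [0.0, 0.089, 0.996, 0.0]
contact_force: [0.3, -0.9, 1.5]
gripper_width: 0.387
grasp_force: 60.2
```

play_rows(commands=[[0,0,0,0,0,0],[0,0,0,0,0,0],[0,0,-20,0,0,0],[0,0,-35,0,0,0],[0,0,-40,0,0,5.8]])

```text
time: 38.58
tool_pos: [0.454, 0.157, 0.1093]
tool_rot: [-0.004, 0.14, 0.99, -0.001]
contact_force: [1.4, 0.5, -0.5]
gripper_width: 0.388
grasp_force: 60.0
```

play_rows(commands=[[0,0,-40,0,0,5.8],[0,0,-40,0,0,5.8],[0,0,-40,0,0,5.7],[0,0,-25,0,0,0],[0,0,0,0,0,0]])

```text
time: 39.0
tool_pos: [0.4597, 0.1581, 0.2639]
tool_rot: [0.005, 0.286, 0.958, 0.003]
contact_force: [-0.3, -0.3, -0.3]
gripper_width: 0.389
grasp_force: 60.0
```

play_rows(commands=[[0,0,0,0,0,0],[0,0,0,0,0,0]])

```text
time: 39.17
tool_pos: [0.456, 0.1573, 0.2545]
tool_rot: [-0.001, 0.286, 0.958, -0.001]
contact_force: [-0.4, 0.0, -2.1]
gripper_width: 0.389
grasp_force: 60.0
```

```bash
python3 - <<'E'
from h import *
plan((.5175,-.2653,.256),146.8)
E
```

```text
tcp [0.456  0.1573 0.2545] yaw 146.73 shift [-283.3 -319.6   -1.4] tz [-0.003 -0.001 -1.   ] t 39.17
turn z -0.07094044861028692
```

play_rows(commands=[[-12,-13.5,0,0,0,0],[-23,-26,0,0,0,0],[-26,-29.4,0,0,0,0],[-26,-29.4,0,0,0,0],[-26,-29.4,0,0,0,0]])

```text
time: 39.58
tool_pos: [0.4798, -0.0125, 0.2531]
tool_rot: [-0.003, 0.286, 0.958, -0.0]
contact_force: [0.5, 0.5, -0.0]
gripper_width: 0.389
grasp_force: 60.0
```

play_rows(commands=[[-26,-29.4,0,0,0,0],[-26,-29.4,0,0,0,0],[-26,-29.4,0,0,0,0],[-26,-29.4,0,0,0,0],[-26,-29.4,0,0,0,0]])

```text
time: 40.0
tool_pos: [0.5079, -0.2068, 0.2528]
tool_rot: [-0.003, 0.286, 0.958, 0.001]
contact_force: [1.3, 0.4, -1.1]
gripper_width: 0.386
grasp_force: 60.0
```

play_rows(commands=[[-22,-24.6,0,0,0,0],[-12,-13.6,0,0,0,0],[-6.3,-6.7,0,0,0,0],[0,0,0,0,0,0],[0,0,0,0,0,0]])

```text
time: 40.42
tool_pos: [0.518, -0.2639, 0.2551]
tool_rot: [-0.001, 0.286, 0.958, 0.001]
contact_force: [-0.0, 0.0, -1.1]
gripper_width: 0.387
grasp_force: 60.0
```

```bash
python3 pin.py; python3 - <<'E'
from h import *
f=cam('wrist'); save(f,'pics/q_wrist'); s=manip.state(); R=rot(s)
im=f['image'][190:400,200:440].copy()
print(proj(f,s['tool_pos']+R@(np.array([26.3,0,-17])/1000)))
cv2.imwrite('pics/q.png',cv2.resize(im,None,fx=2.5,fy=2.5,interpolation=cv2.INTER_CUBIC)[:,:,::-1])
E
```

```text
along -112.8 left 1.3 z 255.1 F along/left/z [-0.  -0.  -1.1] grip 33.0 60.0
tcp [ 0.518  -0.2639  0.2551] yaw 146.75 shift [0. 0. 0.] tz [-0.002  0.002 -1.   ] t 40.42
turn z -0.05375188261660924
[319.73330311 250.03532552]
```

View pics/q.png

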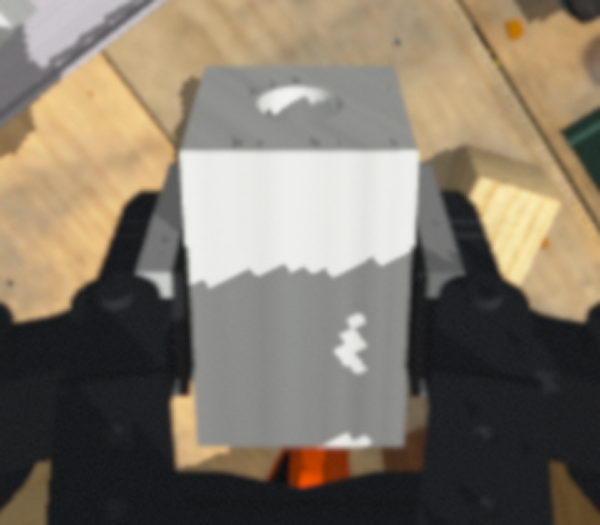

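The bore looks small again, about 85 px across a 215 px face. I'll gauge it to confirm.

play_rows(commands=[[0,-1,25,0,0,0],[0,0,40,0,0,0],[0,0,40,0,0,0],[0,0,35,0,0,0],[0,0,20,0,0,0]])

```text
time: 40.88
tool_pos: [0.5156, -0.2623, 0.0917]
tool_rot: [-0.003, 0.285, 0.958, 0.001]
contact_force: [-0.8, 0.4, -1.2]
gripper_width: 0.39
grasp_force: 60.0
```

play_rows(commands=[[0,0,8,0,0,0],[0,0,0,0,0,0],[0,0,0,0,0,0],[0,0,0,0,0,0]])

```text
time: 41.22
tool_pos: [0.5194, -0.2664, 0.0913]
tool_rot: [0.002, 0.286, 0.958, -0.001]
contact_force: [0.2, -0.0, -1.3]
gripper_width: 0.39
grasp_force: 60.0
```

```bash
python3 pin.py
```

```text
along -110.2 left -0.0 z 91.3 F along/left/z [ 0.2  0.1 -1.3] grip 33.3 60.0
tcp [ 0.5194 -0.2664  0.0913] yaw 146.77 shift [0. 0. 0.] tz [ 0.004 -0.003 -1.   ] t 41.22
turn z -0.02986295619007251
```

play_rows(commands=[[0,0,5,0,0,0],[0,0,4,0,0,0],[0,0,0,0,0,0],[0,0,0,0,0,0],[0,0,0,0,0,0]])

```text
time: 41.63
tool_pos: [0.5178, -0.266, 0.0796]
tool_rot: [0.0, 0.286, 0.958, -0.0]
contact_force: [-0.3, 0.7, -0.4]
gripper_width: 0.39
grasp_force: 60.0
```

play_rows(commands=[[-4,0,0,0,0,0],[-8,0,0,0,0,0],[-8,0,0,0,0,0],[-8,0,0,0,0,0],[-6,0,0,0,0,0]])

```text
time: 42.05
tool_pos: [0.5474, -0.2855, 0.0796]
tool_rot: [0.0, 0.286, 0.958, -0.0]
contact_force: [-0.2, 0.4, -0.9]
gripper_width: 0.391
grasp_force: 60.0
```

play_rows(commands=[[-3,0,0,0,0,0],[0,0,0,0,0,0],[0,0,0,0,0,0]])

```text
time: 42.3
tool_pos: [0.5488, -0.2863, 0.0792]
tool_rot: [-0.0, 0.286, 0.958, 0.0]
contact_force: [-1.0, 0.2, -0.8]
gripper_width: 0.391
grasp_force: 60.0
```

```bash
python3 pin.py
```

```text
along -74.8 left -0.6 z 79.2 F along/left/z [-1.  -0.4 -0.8] grip 33.4 60.0
tcp [ 0.5488 -0.2863  0.0792] yaw 146.72 shift [0. 0. 0.] tz [-0.  0. -1.] t 42.3
turn z -0.07577578781533134
```

play_rows(commands=[[-2,0.4,-0.4,0,0,0],[-2,0,0,0,0,0],[-2,0,0,0,0,0],[-2,0,0,0,0,0],[-1,0,0,0,0,0]])

```text
time: 42.72
tool_pos: [0.5541, -0.2892, 0.0798]
tool_rot: [-0.004, 0.286, 0.958, 0.001]
contact_force: [-13.2, 8.7, 10.8]
gripper_width: 0.387
grasp_force: 61.2
```

```bash
python3 pin.py
```

```text
along -68.8 left -0.1 z 79.8 F along/left/z [-15.8   0.1  10.8] grip 33.0 61.2
tcp [ 0.5541 -0.2892  0.0798] yaw 146.73 shift [0. 0. 0.] tz [-0.008  0.005 -1.   ] t 42.72
turn z -0.07033575989404994
```

Stopped at the step again (−68.8, aligned), so sleeve_3 is tight and goes to the tray, beside sleeve_2.

play_rows(commands=[[8,0,0,0,0,0],[12,0,0,0,0,0],[14,0,0,0,0,0],[14,0,0,0,0,0],[5,0,-15,0,0,0]])

```text
time: 43.13
tool_pos: [0.5087, -0.2594, 0.0912]
tool_rot: [-0.004, 0.286, 0.958, 0.001]
contact_force: [-0.4, 1.2, -0.9]
gripper_width: 0.39
grasp_force: 60.0
```

play_rows(commands=[[0,0,-35,0,0,0],[0,0,-35,0,0,-6.2],[0,0,-20,0,0,-6.2],[0,0,0,0,0,-6.2],[0,0,0,0,0,-6.2]])

```text
time: 43.55
tool_pos: [0.5134, -0.2626, 0.1879]
tool_rot: [0.003, 0.071, 0.997, -0.002]
contact_force: [0.5, 0.2, -2.0]
gripper_width: 0.388
grasp_force: 59.9
```

play_rows(commands=[[0,0,0,0,0,-6.2],[0,0,0,0,0,-6.2],[0,0,0,0,0,0],[0,0,0,0,0,0],[0,0,0,0,0,0]])

```text
time: 43.97
tool_pos: [0.5121, -0.2617, 0.1848]
tool_rot: [0.0, -0.033, 0.999, -0.0]
contact_force: [-0.0, -0.2, -1.9]
gripper_width: 0.39
grasp_force: 59.9
```

```bash
python3 - <<'E'
from h import *
f=cam('wrist'); save(f,'pics/r_wrist')
for o in sleeves(f,.037): print(*o)
plan((.4534,-.322,.06),184)
E
```

```text
[427.  46.] [ 394.  -187.5] [30.4 40.8] 86.0
tcp [ 0.5121 -0.2618  0.1848] yaw -176.18 shift [ 62.6 -56.2 124.8] tz [ 0. -0. -1.] t 44.02
turn z -0.17885976752722854
```

play_rows(commands=[[16,-14,0,0,0,0],[25,-22,5,0,0,0],[21,-20,20,0,0,0],[0,0,35,0,0,0],[0,0,30,0,0,0]])

```text
time: 44.43
tool_pos: [0.4537, -0.3236, 0.0948]
tool_rot: [0.001, -0.032, 0.999, -0.001]
contact_force: [0.7, 0.7, -1.4]
gripper_width: 0.391
grasp_force: 60.0
```

play_rows(commands=[[0,0,25,0,0,0],[0,0,10,0,0,0],[0,0,0,0,0,0],[0,0,0,0,0,0],[0,0,0,0,0,0]])

```text
time: 44.85
tool_pos: [0.4555, -0.3229, 0.0621]
tool_rot: [0.001, -0.034, 0.999, -0.001]
contact_force: [-0.1, 0.4, -0.5]
gripper_width: 0.39
grasp_force: 60.0
```

```bash
python3 - <<'E'
from h import *
plan((.4534,-.322,.021),184)
E
```

```text
tcp [ 0.4555 -0.3229  0.0621] yaw -176.08 shift [ 2.1  1.2 41.1] tz [ 0.003 -0.003 -1.   ] t 44.85
turn z -0.07912587637019897
```

play_rows(commands=[[1,1,13,0,0,0],[0,0,13,0,0,0],[0,0,8,0,0,0],[0,0,3,0,0,0],[0,0,0,0,0,0]])

```text
time: 45.27
tool_pos: [0.4521, -0.32, 0.021]
tool_rot: [-0.001, -0.034, 0.999, 0.001]
contact_force: [-0.6, 0.8, -0.9]
gripper_width: 0.392
grasp_force: 60.0
```

play_rows(commands=[[0,0,0,0,0,0],[0,0,0,0,0,0]])

```text
time: 45.43
tool_pos: [0.4534, -0.3212, 0.0232]
tool_rot: [0.0, -0.034, 0.999, -0.0]
contact_force: [-0.3, -0.5, -1.1]
gripper_width: 0.39
grasp_force: 60.0
```

```bash
python3 - <<'E'
from h import *
plan((.4534,-.322,.021),184)
E
```

```text
tcp [ 0.4534 -0.3212  0.0232] yaw -176.08 shift [ 0.  -0.8  2.2] tz [ 0.001 -0.    -1.   ] t 45.43
turn z -0.07759549820457323
```

play_rows(commands=[[0,0,1.5,0,0,0],[0,0,0,0,0,0],[0,0,0,0,0,0]])

```text
time: 45.68
tool_pos: [0.4532, -0.3211, 0.0216]
tool_rot: [0.0, -0.034, 0.999, -0.0]
contact_force: [0.2, -0.1, -0.3]
gripper_width: 0.391
grasp_force: 60.0
```

play_rows(commands=[[0,0,0,0,0,0],[0,0,0,0,0,0],[0,0,0,0,0,0],[0,0,0,0,0,0],[0,0,-10,0,0,0]], hand=48)

```text
time: 46.1
tool_pos: [0.4518, -0.3198, 0.0297]
tool_rot: [-0.001, -0.034, 0.999, 0.001]
contact_force: [-0.5, -0.2, -0.4]
gripper_width: 0.561
grasp_force: 0.0
```

play_rows(commands=[[0,0,-25,0,0,0],[0,0,-40,0,0,0],[0,0,-40,0,0,0],[0,0,-40,0,0,0],[0,0,-40,0,0,0]])

```text
time: 46.52
tool_pos: [0.4528, -0.3207, 0.2191]
tool_rot: [0.0, -0.034, 0.999, -0.0]
contact_force: [0.9, -0.6, -0.5]
gripper_width: 0.565
grasp_force: 0.0
```

play_rows(commands=[[0,0,-35,0,0,0],[0,0,-20,0,0,0],[0,0,0,0,0,0],[0,0,0,0,0,0]], hand=60)

```text
time: 46.85
tool_pos: [0.4536, -0.3214, 0.2741]
tool_rot: [0.002, -0.034, 0.999, -0.002]
contact_force: [0.5, -0.7, -1.7]
gripper_width: 0.701
grasp_force: 0.0
```

```bash
python3 - <<'E'
from h import *
f=cam('side'); save(f,'pics/s_side')
plan((.56,.236,.28),184.2)
im=f['image']
a=cv2.resize(im[150:230,230:390],(800,400),interpolation=cv2.INTER_CUBIC)
b=cv2.resize(im[260:350,330:450],(266,200),interpolation=cv2.INTER_CUBIC); a[:200,534:]=b
cv2.imwrite('pics/s.png',a[:,:,::-1])
E
```

```text
tcp [ 0.453  -0.3208  0.2717] yaw -176.08 shift [-144.9  548.2   -8.5] tz [ 0. -0. -1.] t 46.9
turn z -0.27548732381433183
```

View pics/s.png

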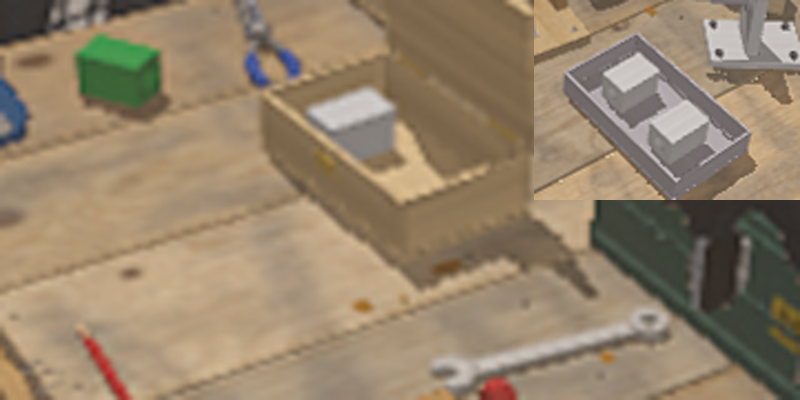

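Sleeve_1 is in the case. Sleeves 2 and 3 lie flat in the tray, the row is empty, and the tools have not moved. I've now viewed 16 pictures, two over the 14 limit, so I'll view no more and use measurements only. Next is the lid.

play_rows(commands=[[0,20,0,0,0,0],[-2,38,0,0,0,0],[-2,38,0,0,0,0],[-2,38,0,0,0,0],[-2,38,0,0,0,0]])

```text
time: 47.32
tool_pos: [0.4479, -0.1469, 0.2687]
tool_rot: [-0.002, -0.034, 0.999, 0.001]
contact_force: [0.7, 0.1, 0.4]
gripper_width: 0.703
grasp_force: 0.0
```

play_rows(commands=[[-2,38,0,0,0,0],[-2,38,0,0,0,0],[-2,38,0,0,0,0],[-2,38,0,0,0,0],[-2,38,0,0,0,0]])

```text
time: 47.73
tool_pos: [0.4447, 0.0432, 0.269]
tool_rot: [-0.002, -0.034, 0.999, 0.0]
contact_force: [0.7, -0.4, -0.2]
gripper_width: 0.701
grasp_force: 0.0
```

play_rows(commands=[[-2,38,0,0,0,0],[-2,38,0,0,0,0],[-2,38,0,0,0,0],[-20,38,0,0,0,0],[-30,30,0,0,0,0]])

```text
time: 48.15
tool_pos: [0.4864, 0.2278, 0.2692]
tool_rot: [-0.002, -0.036, 0.999, -0.0]
contact_force: [0.7, -0.0, 0.7]
gripper_width: 0.703
grasp_force: 0.0
```

play_rows(commands=[[-35,12,-8,0,0,0],[-30,0,0,0,0,0],[0,0,0,0,0,0],[0,0,0,0,0,0]])

```text
time: 48.48
tool_pos: [0.5524, 0.2414, 0.2759]
tool_rot: [-0.003, -0.034, 0.999, -0.001]
contact_force: [-0.1, -0.3, -0.2]
gripper_width: 0.704
grasp_force: 0.0
```

```bash
python3 - <<'E'
from h import *
plan((.647,.2377,.1905),184.2)
f=cam('wrist'); save(f,'pics/t_wrist')
E
```

```text
tcp [0.5524 0.2414 0.2759] yaw -176.08 shift [-94.7 -10.1  84.8] tz [-0.006 -0.002 -1.   ] t 48.48
turn z -0.2825303584925223
```

play_rows(commands=[[-25,-3,0,0,0,0],[-30,-4,0,0,0,0],[-25,-3,0,0,0,0],[-12,0,0,0,0,0],[0,0,0,0,0,0]])

```text
time: 48.95
tool_pos: [0.6455, 0.2368, 0.2781]
tool_rot: [-0.001, -0.033, 0.999, -0.0]
contact_force: [-0.9, -0.7, 0.2]
gripper_width: 0.702
grasp_force: 0.0
```

play_rows(commands=[[0,0,0,0,0,0],[0,0,0,0,0,0]])

```text
time: 49.12
tool_pos: [0.6438, 0.2376, 0.2791]
tool_rot: [-0.001, -0.034, 0.999, -0.0]
contact_force: [-0.1, 0.3, -0.6]
gripper_width: 0.702
grasp_force: 0.0
```

```bash
python3 - <<'E'
from h import *
plan((.647,.2377,.192),184.2)
E
```

```text
tcp [0.6438 0.2376 0.2791] yaw -176.08 shift [-3.3 -0.2 87.1] tz [-0.001 -0.    -1.   ] t 49.12
turn z -0.2757106996684797
```

play_rows(commands=[[-3,0,20,0,0,-0.3],[0,0,25,0,0,0],[0,0,20,0,0,0],[0,0,12,0,0,0],[0,0,5,0,0,0]])

```text
time: 49.53
tool_pos: [0.6459, 0.2378, 0.1946]
tool_rot: [-0.002, -0.037, 0.999, -0.0]
contact_force: [-0.2, 0.2, 0.1]
gripper_width: 0.704
grasp_force: 0.0
```

play_rows(commands=[[0,0,0,0,0,0],[0,0,0,0,0,0],[0,0,0,0,0,0]])

```text
time: 49.78
tool_pos: [0.6489, 0.2383, 0.1996]
tool_rot: [0.002, -0.037, 0.999, 0.0]
contact_force: [0.1, -0.7, 0.5]
gripper_width: 0.699
grasp_force: 0.0
```

```bash
python3 - <<'E'
from h import *
plan((.647,.2377,.192),184.2)
E
```

```text
tcp [0.6489 0.2383 0.1996] yaw -175.77 shift [ 2.  -0.5  7.6] tz [ 0.003  0.001 -1.   ] t 49.78
turn z 0.03142692283120141
```

play_rows(commands=[[1.5,-0.5,4,0,0,0],[0,0,3,0,0,0],[0,0,0,0,0,0],[0,0,0,0,0,0],[0,0,0,0,0,0]])

```text
time: 50.2
tool_pos: [0.6467, 0.2374, 0.1904]
tool_rot: [0.0, -0.037, 0.999, 0.0]
contact_force: [-0.2, -0.3, -0.6]
gripper_width: 0.7
grasp_force: 0.0
```

play_rows(commands=[[0,0,0,0,0,0],[0,0,0,0,0,0],[0,0,0,0,0,0],[0,0,0,0,0,0],[0,0,0,0,0,0]], hand=0)

```text
time: 50.62
tool_pos: [0.6467, 0.2375, 0.1906]
tool_rot: [0.0, -0.037, 0.999, 0.0]
contact_force: [-1.6, 0.8, 1.0]
gripper_width: 0.147
grasp_force: 59.2
```

play_rows(commands=[[0,0,0,0,0,0],[0,0,0,0,0,0],[0,0,0,0,0,0],[0,0,0,0,0,0],[0,0,0,0,0,0]])

```text
time: 51.03
tool_pos: [0.6468, 0.2375, 0.1906]
tool_rot: [0.0, -0.037, 0.999, 0.0]
contact_force: [-1.6, 1.0, 2.0]
gripper_width: 0.15
grasp_force: 59.2
```

```bash
python3 arc.py 45 10
```

```text
tcp [0.64676124 0.2375317  0.19055865] grasp dx,dz 0.0013423344101619033 0.14105865001854048 r 0.14106503679764804 th 90.5452184246134 F [-1.60784364  0.9546322   2.01165879] w 12.785986553200562 59.2204087972641 t 51.0333
90.5 [0.  0.9 0. ]
86.0 [11.2  0.9  0.3]
81.4 [22.4  0.8  1.6]
76.9 [33.4  0.8  3.7]
72.3 [44.2  0.8  6.6]
67.8 [54.7  0.8 10.5]
63.2 [64.9  0.8 15.1]
58.7 [74.7  0.8 20.6]
54.1 [84.   0.8 26.8]
49.6 [92.9  0.7 33.7]
45.0 [101.1   0.7  41.3]
```

play_rows(commands=[[11.5,0,0.3,0,0,0],[11.5,0,1.3,0,0,0],[11.3,0,2.2,0,0,0],[11.1,0,3,0,0,0],[10.8,0,4,0,0,0]])

```text
time: 51.45
tool_pos: [0.5933, 0.2335, 0.1817]
tool_rot: [0.005, -0.037, 0.999, 0.001]
contact_force: [6.5, 1.2, 1.4]
gripper_width: 0.148
grasp_force: 59.6
```

play_rows(commands=[[10.5,0,4.7,0,0,0],[10.1,0,5.7,0,0,0],[9.6,0,6.4,0,0,0],[9.1,0,7.1,0,0,0],[8.4,0,7.8,0,0,0]])

```text
time: 51.87
tool_pos: [0.5457, 0.23, 0.1521]
tool_rot: [0.004, -0.037, 0.999, 0.0]
contact_force: [-1.2, -1.7, 10.0]
gripper_width: 0.149
grasp_force: 62.4
```

play_rows(commands=[[0,0,0,0,0,0],[0,0,0,0,0,0],[0,0,0,0,0,0]])

```text
time: 52.12
tool_pos: [0.5431, 0.2297, 0.1496]
tool_rot: [0.0, -0.037, 0.999, -0.0]
contact_force: [-6.5, -1.2, 7.2]
gripper_width: 0.15
grasp_force: 62.1
```

```bash
python3 arc.py
```

```text
tcp [0.54308552 0.22972475 0.14955634] grasp dx,dz -0.10262856524065996 0.10005634087685408 r 0.14333141230386875 th 44.272912366216225 F [-6.52145215 -1.19988985  7.17120256] w 12.83001183480004 62.09528088569641 t 52.1167
```

play_rows(commands=[[0,0,0,0,0,0],[0,0,0,0,0,0],[0,0,0,0,0,0],[0,0,0,0,0,0],[0,0,-15,0,0,0]], hand=60)

```text
time: 52.53
tool_pos: [0.5409, 0.229, 0.159]
tool_rot: [-0.003, -0.037, 0.999, -0.001]
contact_force: [0.5, 0.3, -1.0]
gripper_width: 0.702
grasp_force: 0.0
```

play_rows(commands=[[0,0,-30,0,0,0],[10,0,-40,0,0,0],[35,0,-35,0,0,0],[35,0,-20,0,0,0],[20,0,0,0,0,0]])

```text
time: 52.95
tool_pos: [0.4491, 0.2234, 0.2884]
tool_rot: [0.004, -0.037, 0.999, 0.001]
contact_force: [0.1, 0.1, 0.1]
gripper_width: 0.705
grasp_force: 0.0
```

play_rows(commands=[[0,0,0,0,0,0],[0,0,0,0,0,0],[0,0,0,0,0,0],[0,0,0,0,0,0]])

```text
time: 53.28
tool_pos: [0.4492, 0.2226, 0.2811]
tool_rot: [-0.001, -0.037, 0.999, -0.0]
contact_force: [0.4, 0.6, -0.6]
gripper_width: 0.701
grasp_force: 0.0
```

```bash
python3 - <<'E'
from h import *
f=cam('wrist'); save(f,'pics/u_wrist'); s=manip.state(); print(s['tool_pos'],s['time'],s['contact_force'])
p=np.load('case.npy'); a=p[2]; hx=np.array([p[0]+.055*np.cos(a),p[1]+.055*np.sin(a)]); u=np.array([np.cos(a),np.sin(a)])
im=f['image'].astype(int); m=((im.max(2)<110)&(im.max(2)-im.min(2)<18)).astype(np.uint8)
B=lambda t,r=.145:np.array([*(hx-u*r*np.cos(t)),.0545+r*np.sin(t)])
for th in range(30,66,5):
    q=proj(f,B(np.radians(th))); print(th,q.round(0))
q=proj(f,B(np.radians(45))).round().astype(int)
w=m[q[1]-45:q[1]+45,q[0]-12:q[0]+13]
for i in range(0,90,3): print(q[1]-45+i,''.join('#' if x else '.' for x in w[i]))
E
```

```text
[0.44925079 0.22263409 0.28110404] 53.3333 [-0.30360985  0.68543401  0.03117425]
30 [321. 262.]
35 [321. 274.]
40 [321. 288.]
45 [321. 302.]
50 [321. 318.]
55 [321. 333.]
60 [321. 349.]
65 [321. 365.]
257 .........................
260 .........................
263 .........................
266 .........................
269 .........................
272 .........................
275 .........................
278 .........................
281 .........................
284 ....##############.......
287 ....###############......
290 ....###############......
293 ....###############......
296 ....###############......
299 ...#################.....
302 ....###############......
305 ....##############.......
308 .....############........
311 .........................
314 .........................
317 .........................
320 .........................
323 .........................
326 .........................
329 .........................
332 .........................
335 .........................
338 .........................
341 .........................
344 .........................
```

The button blob spans rows 284–310, which puts the lid at about 44–45°. The arm is clear, so I'm handing in.

```bash
python3 -c "
from plant import manip; print(manip.job_done())"
```

```text
the job is handed in; nothing more can be done
None
```

The job is handed in after about 53 s of robot time: the lid was raised upright, sleeve_1 fitted and is in the case, sleeves 2 and 3 were tight and are in the reject tray (only three were in the row), and the lid stands at about 45° with the tools left alone, though I viewed 16 pictures against the limit of 14.

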